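# Jack up the front of a bench centrifuge and hold it on the pump handle

### The job

Raise the front of the centrifuge with the small toe jack so that a colleague can slip damping pads under its front feet: stand the jack on the worktop with its saddle under the lift point that the arrow on the front marks, then pump the handle until the front has come up at least 15 mm at the lift point. On the last stroke keep the handle pressed right down, so that the load does not settle back onto the ratchet: the program finishes while still holding it down, with the centrifuge borne by the jack and not by the robot. Do not shove the centrifuge about, and leave the damping pads and the timer where they lie.

Things in the scene. Friction and masses are not known exactly. Their poses are not given: they have to be found in the camera images.
- lift_pad (a point): Lift point: centre of the flat underside of a round steel stud, 14 mm across, 8 mm long, under the centrifuge's front edge, 18 mm behind the front face and 30 mm left of its middle (facing it), below a raised arrow on the skirt. 32 mm above the worktop at rest; swings a few mm rearward as it rises. x axis: level, front to rear (the jack comes in along it).
- centrifuge: White bench centrifuge, loose, about 3 kg (some 15 N on the jack): 220 wide, 200 deep, 150 mm high with its round grey lid; vertical front skirt up to 74 mm, sloping panel above. Four feet, 28 mm across, centres 148 mm (front to rear) by 170 mm apart; underside 40 mm above the worktop, open between the feet. Origin: centre of the footprint, on the worktop. x: front to rear; y: left, facing it.
- jack: Small grey steel ratchet toe jack, loose, 0.9 kg: base plate 162 x 70 x 8 mm, upright column 34 mm thick and 114 mm high with a black carrying grip on top, a low toe with a round saddle in front, the pump handle behind. Origin: on its underside below the column. x axis: from column to saddle; base from x = -84 to +78 mm, saddle rim to x = +82 mm.
- jack_grip (a point): Centre of the jack's carrying grip, 134 mm above the jack's underside, straight above its origin: a black upright block 22 mm thick (along y), 36 mm long (along x), from 114 to 154 mm high, flat sides facing y, on a yoke 34 mm thick. Axes as the jack's.
- saddle (a point): Centre of the floor of the jack's saddle, a round dish 34 mm wide inside, 40 mm outside, with a rim 3 mm high, 62 mm in front of the jack's origin. Lowered, its floor is 23 mm above the worktop (rim 26 mm). It rises straight up with ram_height. Axes as the jack's.
- ram_height (a joint): Rise of ram and saddle, m: 0 lowered, 0.036 at most. Ratchet teeth 8 mm apart: a full stroke (handle from fully up to fully down) lifts it some 11 mm; when the handle is let fully up it settles back some 3 mm onto its catch, gaining 8 mm a stroke; short strokes gain nothing. It does not come down. The saddle meets the lift pad after 9 mm; at the bottom of the third stroke it is up about 26 mm.
- handle_grip (a point): Point on the pump handle's axis, mid rubber grip (19 mm thick, 45 mm long), 115 mm from the hinge pin, which is 32 mm behind the jack's origin and 59 mm above its underside. Handle up: slopes back and up from the pin at 30 degrees, grip 116 mm high; down: 8 degrees below level, grip 43 mm high. Axes turn with the handle; when up they are the jack's.
- pump_handle: The jack's pump handle with its rubber grip, hinged on the column; it points away from the saddle. Origin: on the hinge pin.
- handle_angle (a joint): Angle of the pump handle, rad: 0 fully up, 0.66 fully down (a stop). A spring brings it back fully up when it is let go; the pawl clicks in within half a second. At the grip it takes 3 to 4 N to press down without load, 8 to 12 N with the centrifuge on the saddle.
- damping_pad_a: Round black rubber damping pad, 50 mm across, 10 mm high, lying on the worktop; leave it there. Origin: centre of its underside.
- damping_pad_b: The other damping pad, the same.
- timer: Flat white laboratory timer, 62 x 62 x 18 mm, lying on the worktop; leave it there. Origin: centre of its underside.

How it is judged:
By the outcome, as a careful person would: the job done as asked, in the order asked, and still so for the second after the job is handed in, while the arm keeps its last pose, push and grip.
It also fails if it takes over 58 s, if anything falls off the work surface, if the arm or the gripper's body presses on something with over 40 N, if the wrist force passes 120 N, or if a joint passes its speed limit or range.

### The arm

A 6-joint arm with a two-finger parallel gripper is mounted at the origin on a cart in front of the work surface, level with it; the furniture and walls round the work are solid. World frame = base frame: x ahead of the robot, y to its left, z up, the work surface at z = 0. Lengths are in mm, angles in degrees, forces in N, time in s.
With the tool pointing down it reaches from about 350 to 850 mm from the base axis. Payload 8.1 kg.
Tool frame: the origin (TCP) lies on the centre line of the jaws, within the pads' length; the fingertips stand 8 mm ahead of it and the grasp point (between the pads) lies 11 mm behind it; x points along the fingers, z is the direction in which the jaws open and shut, and the axes are right-handed (so a half turn about x gives the same grasp; the last joint's range is limited). The gripper opens to 85 mm and grips with 20 to 120 N. Pads are 22 mm wide; open, the fingers measure 114 mm over their backs; the gripper's body (76 mm by 85 mm) begins 54 mm behind the grasp point. The pads swing forward as they close: fully open they stand 13 mm farther back than shut.
Start: joints at [-47.12, 7.471, 85.268, -0, 87.261, -4.893], TCP at [444.311, -403.228, 239.292] pointing down, gripper open.
Joint ranges: [-169.43, 169.43], [-51.17, 129.36], [1.28, 143.12], [-76.62, 256.62], [0, 156.53], [-152.29, 152.29]. Speed limits (degrees/s): [136.94, 136.94, 159.86, 180, 180, 180].

### API

Orientations are given as [roll, pitch, yaw] about the fixed x, y, z axes, in that order (R = Rz(yaw) Ry(pitch) Rx(roll)).
In Python, from bench import r, vision, order gives the robot as it stands. The module is installed in compiled form; this text tells all that it offers.
- The arm moves only by the shell command python3 -m jog 'ROWS' [FORCE]. ROWS is JSON, a list of rows, each a list of 3 entries, a list of its own where there are three numbers: the shift along the world's x, y, z in m, then the turn, a rotation vector about the world's x, y, z in rad, then the opening, from -1 (shut) to 1 (fully open). A call has 1 to 5 rows; each row is the pose to reach, as a shift and turn from the pose commanded when the call began; what a row does not reach only later rows make up. A row lasts 1/12 s, in which the tool goes at most 41.7 mm and 7.16 degrees, less where a joint would pass 70% of its speed; a pose out of reach is approached as far as the arm can. A call with a gripper value outside its range is refused whole. The fingers move at their own pace and stop on an object; FORCE is the grip in N (left out, the last holds). Time passes only in rows, so rows that repeat a pose let the fingers close. It gives the time, the measured TCP pose, the force and the opening at its end, in the units of the state.
- r.sense(): the state, without advancing time (a new reading comes with each control period).
- vision.snapshot(name): name is "side" or "top" or "wrist"; returns the picture (400x640x3 uint8, red, green, blue); there is no depth.
- vision.camera_model(name): a dict with "fov_y" (degrees; the focal length in pixels is half the picture's height over the tangent of half this angle, whatever the lens; pixels are square), "cx", "cy" (the principal point, pixels), "world_to_cam" (4x4, takes a point from world to camera coordinates). Camera axes: x right, y down, z forward; pixel columns grow to the right and rows downward; lengths in mm; the calibration is good to about 2 mm. A picture is of the moment at which its call begins: read the wrist's pose just before it. camera_model takes no time and is no camera call; for the wrist camera it gives the pose at the moment of the call.
- order.hand_in(): hands the job in, once; it reports no verdict.
The state is a dict: "time": time; "joint_pos": joint angles; "qd": joint speeds; "joint_efforts": joint torques, N m; "tool_pos": TCP position; "tcp_rot": TCP orientation; "ft_force": force on the tool from outside, world axes, zero at the start; "wrist_torque": the same for the moment, N m; "finger_gap": finger opening in mm.
Only numpy, scipy, OpenCV 4.12 (cv2) and the standard library are available. Lean on these libraries where they do the work, as an engineer would, in place of code of your own. Each camera call takes 0.05 s, during which the arm holds its last target.

## Working session

There is one attempt and no reset: what is moved stays moved. The work goes in short steps, Python scripts to look and compute and a shell command to move; the robot and the scene stay as the last step left them, time stands still between calls to the robot, and variables do not carry over. Pictures are saved under pics/ and viewed, and the job is handed in when it is done.

```bash
mkdir -p pics; ls
cat > h.py <<'E'
import numpy as np, cv2
from bench import r, vision, order
def snap(n,f):
    m=vision.camera_model(n); im=vision.snapshot(n)
    cv2.imwrite('pics/'+f+'.png',im[:,:,::-1]); return im,m
def ray(m,u,v):
    f=200/np.tan(np.radians(m['fov_y'])/2); T=np.array(m['world_to_cam'])
    d=T[:3,:3].T@np.array([(u-m['cx'])/f,(v-m['cy'])/f,1]); o=-T[:3,:3].T@T[:3,3]
    return o,d/np.linalg.norm(d)
def onz(m,u,v,z):
    o,d=ray(m,u,v); return o+d*(z-o[2])/d[2]
def proj(m,p):
    f=200/np.tan(np.radians(m['fov_y'])/2); T=np.array(m['world_to_cam'])
    c=T[:3,:3]@np.array(p)+T[:3,3]; return np.array([m['cx']+f*c[0]/c[2],m['cy']+f*c[1]/c[2]])
def tri(m1,p1,m2,p2):
    o1,d1=ray(m1,*p1);o2,d2=ray(m2,*p2)
    A=np.c_[d1,-d2];t=np.linalg.lstsq(A,o2-o1,rcond=None)[0]
    a,b=o1+d1*t[0],o2+d2*t[1]; return (a+b)/2,np.linalg.norm(a-b)
E
python3 - <<'E'
from h import *
s=r.sense();print(s)
for n in ['top','side','wrist']:
    im,m=snap(n,n+'0'); print(n,m)
E
```

```text
pics
{'time': 0.0, 'joint_pos': array([-4.71199735e+01,  7.51441711e+00,  8.53313168e+01,  4.56946976e-04,
        8.72620684e+01, -4.89191469e+00]), 'qd': array([-0.09986608,  0.01834194,  0.03351576,  0.01234995,  0.02515665,
       -0.11041808]), 'joint_efforts': array([ 4.18333229e-04, -5.69398928e+01, -5.00556707e+01, -4.08774176e-04,
        1.45636633e-02, -3.56332998e-05]), 'tool_pos': array([ 443.93337845, -402.81651822,  238.23210458]), 'tcp_rot': array([174.86552376,  89.89219668, 132.63744273]), 'ft_force': array([ 0.84956687, -0.42876948, -0.65677204]), 'wrist_torque': array([-0.02461547, -0.00352615,  0.02017936]), 'finger_gap': 85.2094518260481}
top {'fov_y': 42.83906543989813, 'cx': 320.0021718511255, 'cy': 204.05456968280467, 'world_to_cam': array([[-1.02375265e-02, -9.99915701e-01,  7.98653025e-03,
        -3.19362436e+02],
       [-9.95633604e-01,  9.45193253e-03, -9.28675762e-02,
         5.09038321e+02],
       [ 9.27842593e-02, -8.90239218e-03, -9.95646438e-01,
         1.25156291e+03],
       [ 0.00000000e+00,  0.00000000e+00,  0.00000000e+00,
         1.000000
[... 197 characters left out ...]
       [-3.11667812e-02,  5.56775405e-01, -8.30078177e-01,
         2.84331054e+02],
       [ 8.57912888e-02, -8.25926592e-01, -5.57211916e-01,
         8.18223985e+02],
       [ 0.00000000e+00,  0.00000000e+00,  0.00000000e+00,
         1.00000000e+00]])}
wrist {'fov_y': 58.34908308162967, 'cx': 316.8347771880899, 'cy': 197.51731670754802, 'world_to_cam': array([[ 7.39962926e-01, -6.72644722e-01, -1.98653413e-03,
        -5.98642344e+02],
       [-6.43077251e-01, -7.08296203e-01,  2.91149682e-01,
        -3.71642850e+01],
       [-1.97247352e-01, -2.14162476e-01, -9.56675450e-01,
         3.80574801e+02],
       [ 0.00000000e+00,  0.00000000e+00,  0.00000000e+00,
         1.00000000e+00]])}
```

View pics/top0.png

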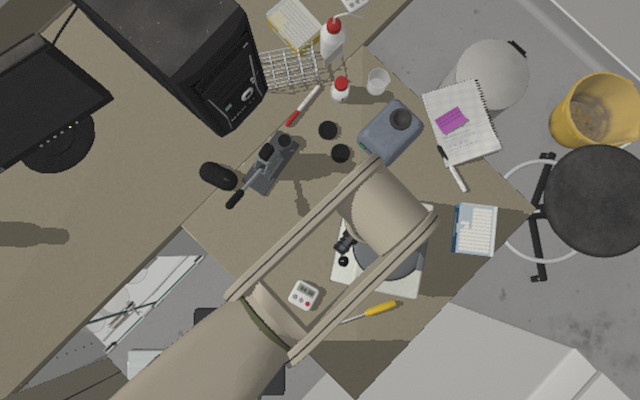

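View pics/side0.png

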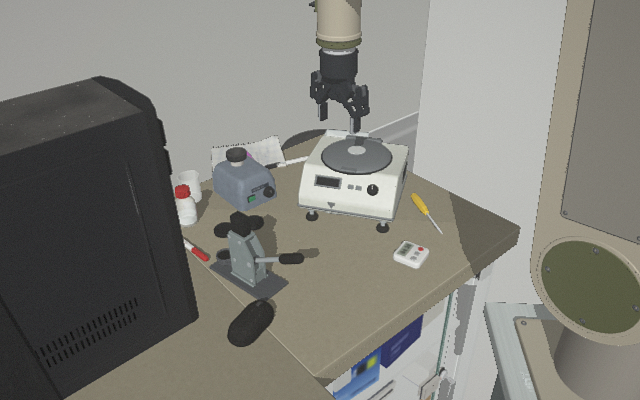

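View pics/wrist0.png

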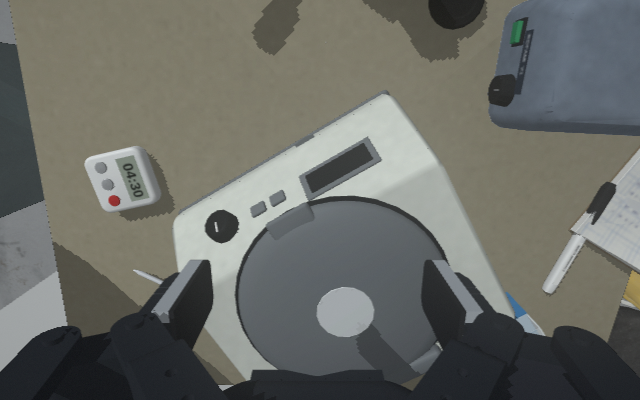

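Jack sits around top (270,160), with its handle pointing lower-left to (235,200). The pads are at top (328,130) and (341,153), and the centrifuge is under the arm. In the side view the arrow is at (331,205). I'll zoom in next.

Run:
```python
import cv2
a=cv2.imread('pics/top0.png')[110:220,190:360]; cv2.imwrite('pics/ztop.png',cv2.resize(a,None,fx=4.5,fy=4.5,interpolation=cv2.INTER_CUBIC))
a=cv2.imread('pics/side0.png')[120:310,180:420]; cv2.imwrite('pics/zside.png',cv2.resize(a,None,fx=3.15,fy=3.15,interpolation=cv2.INTER_CUBIC))
```

```text
(no output)
```

View pics/ztop.png

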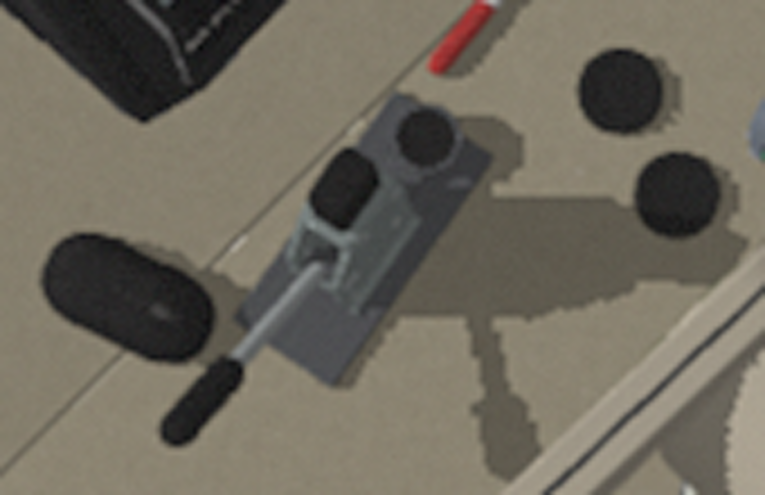

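View pics/zside.png

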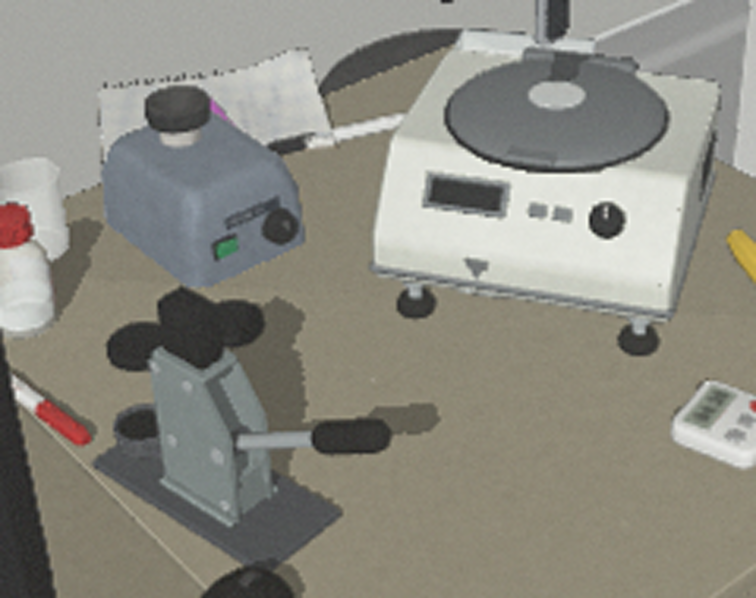

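Run:
```python
from h import *
t=vision.camera_model('top');s=vision.camera_model('side')
zt=lambda u,v:((u+.5)/4.5+190-.5,(v+.5)/4.5+110-.5)
zs=lambda u,v:((u+.5)/3.15+180-.5,(v+.5)/3.15+120-.5)
np.set_printoptions(precision=1,suppress=True)
for c in [(398,93),(491,155),(337,387),(240,312)]: print('base',onz(t,*zt(*c),8))
print('saddle z26',onz(t,*zt(427,137),26), onz(s,*zs(142,425),26),tri(t,zt(427,137),s,zs(142,425)))
print('griptop',onz(t,*zt(351,176),154), tri(t,zt(350,180),s,zs(192,315)))
print('handle end',tri(t,zt(180,425),s,zs(377,437)))
print('handle begin',tri(t,zt(237,362),s,zs(318,437)))
for c in [(622,90),(680,194)]: print('pad',onz(t,*zt(*c),10))
for c in [(476,267)]: print('arrow z60',onz(s,*zs(*c),55))
for c in [(417,302),(639,342)]: print('foot',onz(s,*zs(*c),8))
print('skirt bottom corners z40',onz(s,*zs(375,268),40),onz(s,*zs(665,316),40))
print('timer',onz(s,*zs(722,420),18))
print('muff',onz(s,*zs(210,280),0),onz(s,*zs(105,215),0),onz(s,*zs(300,240),0))
```

```text
base [ 698.9 -218.7    8. ]
base [ 662.5 -271.5    8. ]
base [ 530.3 -183.8    8. ]
base [ 573.5 -129.     8. ]
saddle z26 [ 669.2 -236.2   26. ] [ 672.8 -228.2   26. ] (array([ 673. , -235.5,   19.6]), np.float64(4.552779201635373))
griptop [ 621.2 -205.5  154. ] (array([ 622.3, -203.4,  136.6]), np.float64(0.7357242845779981))
handle end (array([ 498.8, -114.7,  121.9]), np.float64(0.01868237864573259))
handle begin (array([ 535.7, -140.2,   97.9]), np.float64(3.420080346481424))
pad [ 699.1 -346.6   10. ]
pad [ 638.6 -378.9   10. ]
arrow z60 [ 460.5 -383.5   55. ]
foot [ 506.4 -403.     8. ]
foot [ 341.6 -363.     8. ]
skirt bottom corners z40 [ 536.6 -399.8   40. ] [ 325.3 -352.    40. ]
timer [ 289.4 -266.9   18. ]
muff [ 671.7 -434.     0. ] [ 778.7 -522.5    0. ] [ 610.2 -494.     0. ]
```

Run:
```python
from h import *
from scipy.spatial.transform import Rotation as R
t=vision.camera_model('top');s=vision.camera_model('side');w=vision.camera_model('wrist')
np.set_printoptions(precision=2,suppress=True)
st=r.sense()
M=R.from_euler('xyz',st['tcp_rot'],degrees=True).as_matrix();print(M, np.degrees(np.arctan2(M[1,2],M[0,2])))
T=w['world_to_cam'];c=-T[:3,:3].T@T[:3,3];print('cam in tool',M.T@(c-st['tool_pos']))
zt=lambda u,v:((u+.5)/4.5+190-.5,(v+.5)/4.5+110-.5)
print('tower foot?',onz(t,*zt(145,120),0),onz(s,197,320,0),onz(t,265,125,0),onz(t,265,125,400),onz(s,150,100,400))
print('mouse',onz(t,218,176,20))
print('muffle',onz(t,362,150,0),onz(t,362,135,80),onz(t,420,110,80))
```

```text
[[-0.    0.67  0.74]
 [ 0.    0.74 -0.67]
 [-1.    0.   -0.  ]] -42.22825727664117
cam in tool [-135.32   74.74   -0.31]
tower foot? [686.28 -73.02   0.  ] [690.3  -69.87   0.  ] [ 715.03 -184.34    0.  ] [ 613.91 -224.05  400.  ] [ 726.78 -153.01  400.  ]
mouse [579.84 -67.84  20.  ]
muffle [ 647.23 -434.39    0.  ] [ 668.13 -427.56   80.  ] [ 729.01 -570.36   80.  ]
```

```bash
python3 -m jog '[[[0.012,0.013,0.012],[0,0,0.114],1],[[0.024,0.026,0.024],[0,0,0.228],1],[[0.036,0.040,0.036],[0,0,0.342],1],[[0.048,0.053,0.048],[0,0,0.456],1],[[0.060,0.066,0.060],[0,0,0.57],1]]'
python3 -m jog '[[[0.012,0.014,0],[0,0,0.114],1],[[0.024,0.028,0],[0,0,0.228],1],[[0.036,0.042,0],[0,0,0.342],1],[[0.048,0.056,0],[0,0,0.456],1],[[0.060,0.070,0],[0,0,0.57],1]]'
python3 -m jog '[[[0.012,0.013,0],[0,0,0.114],1],[[0.024,0.026,0],[0,0,0.228],1],[[0.036,0.039,0],[0,0,0.342],1],[[0.048,0.051,0],[0,0,0.456],1],[[0.058,0.063,0],[0,0,0.57],1]]'
python3 - <<'E'
from h import *
print(r.sense())
snap('wrist','w1');snap('top','top1');
E
```

```text
time: 0.57
tool_pos: [504.6, -336.4, 299.4]
tcp_rot: [147.3, 90.0, 138.1]
ft_force: [-0.1, -0.5, 0.3]
finger_gap: 85.7
time: 0.98
tool_pos: [564.7, -266.4, 298.9]
tcp_rot: [129.8, 90.0, 153.2]
ft_force: [0.4, -0.4, 0.7]
finger_gap: 85.1
time: 1.4
tool_pos: [622.8, -203.4, 298.7]
tcp_rot: [97.6, 90.0, 153.6]
ft_force: [0.3, 0.2, -0.7]
finger_gap: 85.2
{'time': 1.4, 'joint_pos': array([-2.25675519e+01,  1.52355371e+01,  7.03412365e+01,  3.11322865e-03,
        9.44699894e+01, -7.86514435e+01]), 'qd': array([ 1.56042525e+01,  1.06693910e+01, -1.24044605e+01, -4.88325157e-02,
        1.81214978e+00, -6.21994753e+01]), 'joint_efforts': array([-1.36280973e+00, -6.58089209e+01, -4.98086250e+01,  4.18541569e-02,
       -1.88553409e-02,  2.33480886e+00]), 'tool_pos': array([ 622.84531073, -203.38519664,  298.69106858]), 'tcp_rot': array([ 97.55104374,  89.95313409, 153.63517678]), 'ft_force': array([ 0.25183776,  0.20320095, -0.72371429]), 'wrist_torque': array([0.053888  , 0.07529361, 0.02338239]), 'finger_gap': 85.23798440798345}
```

View pics/w1.png

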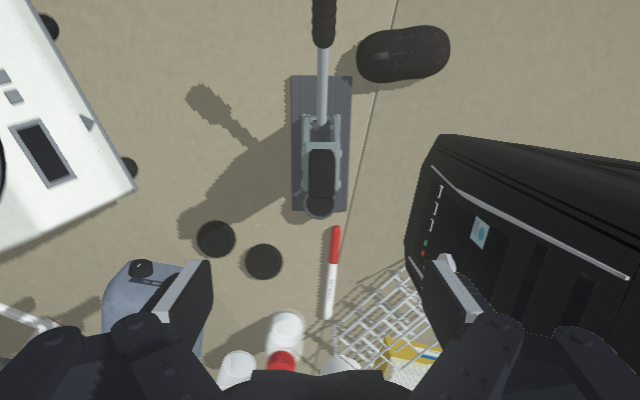

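View pics/top1.png

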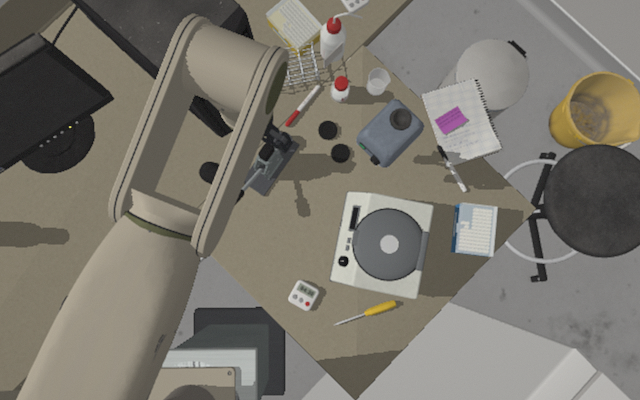

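Run:
```python
from h import *
im,m=snap('wrist','w2'); print(r.sense()['tool_pos'],r.sense()['time'])
a=im[60:280,180:470][:,:,::-1]; cv2.imwrite('pics/zw2.png',cv2.resize(a,None,fx=2.7,fy=2.7,interpolation=cv2.INTER_CUBIC))
b=im[0:280,0:160][:,:,::-1]; cv2.imwrite('pics/zw2b.png',cv2.resize(b,None,fx=2.1*1,fy=2.1,interpolation=cv2.INTER_CUBIC))
np.save('m_w2.npy',m,allow_pickle=True)
t=cv2.imread('pics/top1.png')[180:310,320:450];cv2.imwrite('pics/zt1.png',cv2.resize(t,None,fx=4.5,fy=4.5,interpolation=cv2.INTER_CUBIC))
```

```text
[ 622.57121794 -203.28277546  298.58200982] 1.55
```

View pics/zw2.png

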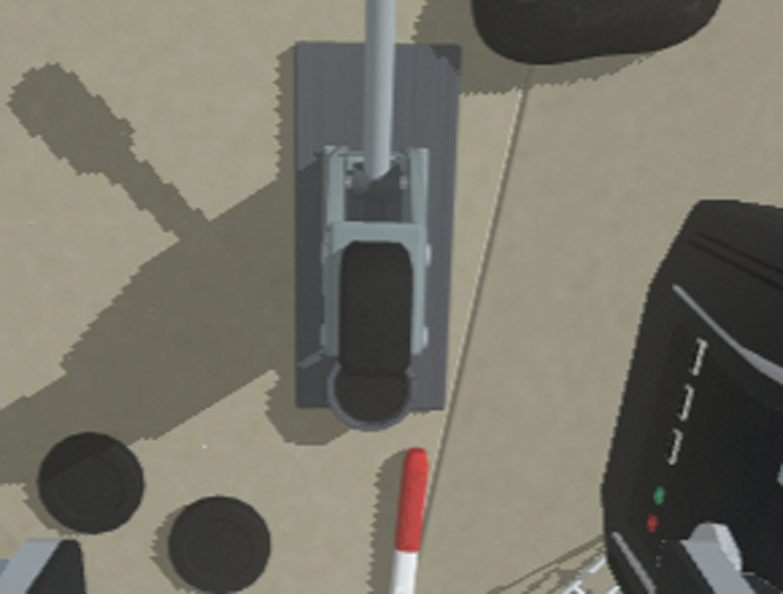

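View pics/zw2b.png

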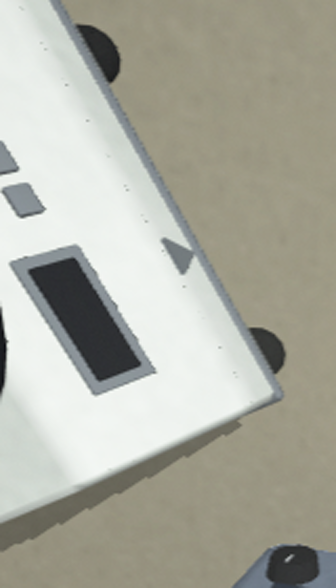

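View pics/zt1.png

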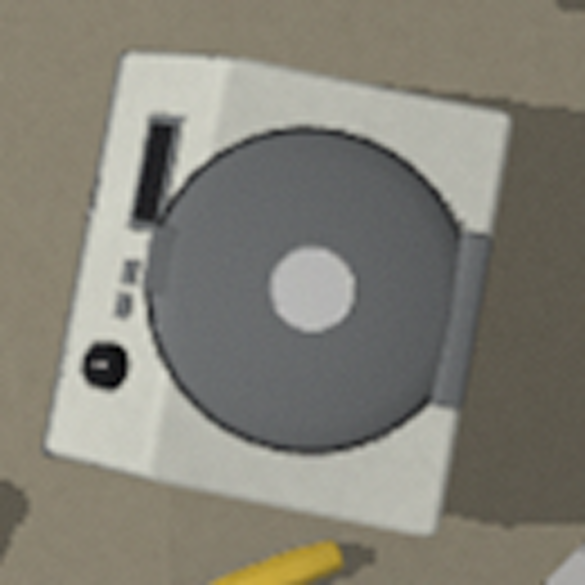

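Run:
```python
from h import *
np.set_printoptions(precision=1,suppress=True)
w=np.load('m_w2.npy',allow_pickle=True).item();t=vision.camera_model('top');s=vision.camera_model('side')
zw=lambda u,v:((u+.5)/2.7+180-.5,(v+.5)/2.7+60-.5)
zb=lambda u,v:((u+.5)/2.1-.5,(v+.5)/2.1-.5)
zt0=lambda u,v:((u+.5)/4.5+190-.5,(v+.5)/4.5+110-.5)
zt=lambda u,v:((u+.5)/4.5+320-.5,(v+.5)/4.5+180-.5)
zs=lambda u,v:((u+.5)/3.15+180-.5,(v+.5)/3.15+120-.5)
B=[onz(w,*zw(*c),8) for c in [(297,42),(460,46),(445,409),(297,407)]];print(np.array(B))
for a,b in [(0,3),(1,2)]:
  d=B[b]-B[a];print('yaw',np.degrees(np.arctan2(d[1],d[0])),np.linalg.norm(d))
print('center base',np.mean(B,0))
print('saddle',onz(w,*zw(370,388),26),tri(w,zw(370,388),t,zt0(427,137)))
print('griptop rear edge mid',onz(w,*zw(378,242),154),'front',onz(w,*zw(376,375),154), tri(w,zw(376,375),t,zt0(370,155)))
print('grip side edges',onz(w,*zw(340,310),154),onz(w,*zw(412,310),154))
print('arrow',tri(w,zb(181,256),s,zs(476,267)))
print('corner bottom', tri(w,zb(281,397),s,zs(375,270)),tri(w,zb(281,397),t,zt(123,51)))
print('corners top z74/40',onz(t,*zt(123,51),40),onz(t,*zt(43,455),40))
print('side corners z40',onz(s,*zs(374,270),40),onz(s,*zs(664,318),40), tri(s,zs(664,318),t,zt(43,455)))
print('wrist front edge z40',onz(w,*zb(281,397),40),onz(w,*zb(55,0),40))
print('tower',[onz(w,*zw(*c),0) for c in [(605,540),(605,490),(700,200)]], 'tcpproj',proj(w,[622.6,-203.3,130]))
print('rear top right/left z150',onz(t,*zt(510,113),140),onz(t,*zt(437,535),140), 'lid',onz(t,*zt(312,290),150))
```

```text
[[ 532.5 -177.2    8. ]
 [ 571.8 -121.6    8. ]
 [ 703.2 -213.3    8. ]
 [ 663.9 -269.9    8. ]]
yaw -35.2124853100259 160.81820559863786
yaw -34.91351938102986 160.213352880534
center base [ 617.9 -195.5    8. ]
saddle [ 670.4 -233.3   26. ] (array([ 672.5, -235.4,   15. ]), np.float64(1.6364946454011957))
griptop rear edge mid [ 600.7 -183.6  154. ] front [ 634.  -206.6  154. ] (array([ 640.4, -212.1,  122.1]), np.float64(3.459612797690811))
grip side edges [ 611.2 -204.2  154. ] [ 623.2 -186.5  154. ]
arrow (array([ 458.7, -371. ,   64.4]), np.float64(2.384442058751174))
corner bottom (array([ 535.6, -392.3,   43.3]), np.float64(0.19025036767865913)) (array([ 535.9, -391.1,   45.4]), np.float64(0.00020996839145670548))
corners top z74/40 [ 536.5 -391.4   40. ] [ 316.4 -344.7   40. ]
side corners z40 [ 537.  -397.2   40. ] [ 326.1 -349.6   40. ] (array([ 321.5, -344.8,   43.6]), np.float64(9.919505262191224))
wrist front edge z40 [ 535.5 -394.3   40. ] [ 332.2 -350.6   40. ]
tower [array([ 807.8, -185.6,    0. ]), array([ 784.5, -172.2,    0. ]), array([686.5, -67.2,   0. ])] tcpproj [314.7 178.2]
rear top right/left z150 [ 491.2 -580.9  140. ] [ 280.4 -538.   140. ] lid [ 402.6 -477.   150. ]
```

Wrist view: the jack's grip is at about (319,170) and its base runs straight up and down the image. From the views: origin ≈ (620,-200), yaw ≈ -35°. The centrifuge front edge runs at ≈ -12.1°, and the lift point is ≈ (455,-395). I'll descend onto the grip.

```bash
python3 -m jog '[[[-0.002,0.002,-0.03],[0,0,-0.014],1],[[-0.003,0.003,-0.065],[0,0,-0.014],1],[[-0.003,0.003,-0.1],[0,0,-0.014],1],[[-0.003,0.003,-0.13],[0,0,-0.014],1],[[-0.003,0.003,-0.145],[0,0,-0.014],1]]'
python3 -m jog '[[[0,0,-0.008],[0,0,0],1],[[0,0,-0.016],[0,0,0],1],[[0,0,-0.022],[0,0,0],1],[[0,0,-0.022],[0,0,0],1]]'
python3 - <<'E'
from h import *
print(r.sense()['tool_pos'])
snap('wrist','w3');snap('side','side3')
E
```

```text
time: 1.97
tool_pos: [616.1, -201.2, 148.8]
tcp_rot: [106.3, 89.6, 161.0]
ft_force: [-0.4, 0.0, -0.7]
finger_gap: 85.5
time: 2.3
tool_pos: [619.2, -201.6, 132.1]
tcp_rot: [-127.4, 90.0, -72.5]
ft_force: [-0.2, 0.9, -0.5]
finger_gap: 85.5
[ 619.23582499 -201.60602899  132.13236303]
```

View pics/w3.png

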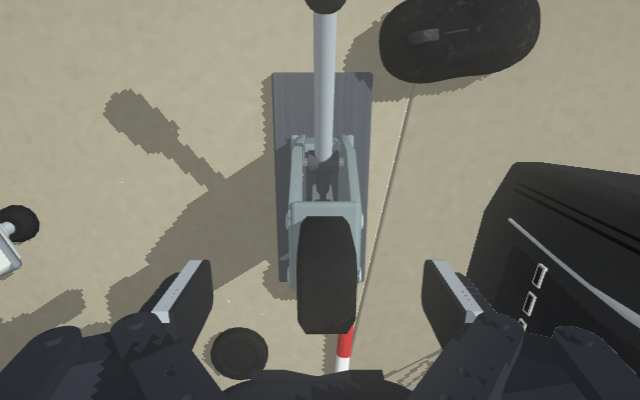

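View pics/side3.png

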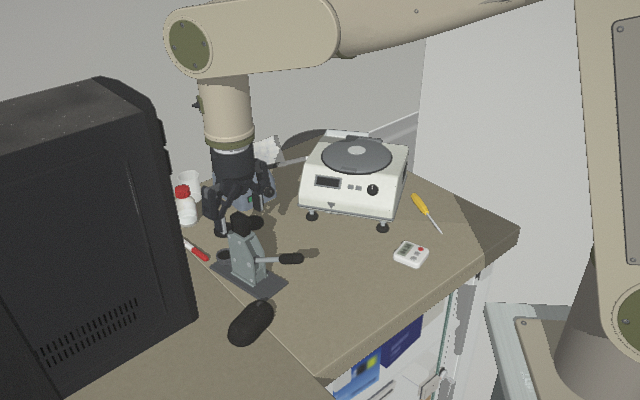

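Run:
```python
from h import *
from scipy.spatial.transform import Rotation as R
m=vision.camera_model('wrist');s=r.sense();p=s['tool_pos'];M=R.from_euler('xyz',s['tcp_rot'],degrees=True).as_matrix()
print(p,np.degrees(np.arctan2(M[1,2],M[0,2])),[proj(m,p+M@np.array(o)) for o in ([0,0,0],[-22,0,0],[-22,18,0],[-22,-18,0],[-22,0,11],[-22,0,-11])])
for c in [(300,275),(355,275),(327,217),(327,332)]: print(onz(m,*c,154))
```

```text
[ 619.95350112 -201.64893739  133.59774932] 54.91642803215568 [array([315.7324967, 273.0430957]), array([315.54240658, 302.87053039]), array([315.44659979, 257.88113336]), array([315.63080503, 344.38107992]), array([345.82861823, 302.85260851]), array([285.25834745, 302.888451  ])]
[ 608.16874827 -200.18129945  154.        ]
[ 619.53075025 -184.03575073  154.        ]
[ 595.53382774 -179.66590554  154.        ]
[ 633.63004697 -206.00008824  154.        ]
```

```bash
python3 -m jog '[[[0,0.005,-0.002],[0,0,0],1],[[0,0.005,-0.002],[0,0,0],0.2],[[0,0.005,-0.002],[0,0,0],-1],[[0,0.005,-0.002],[0,0,0],-1],[[0,0.005,-0.002],[0,0,0],-1]]' 60
python3 -m jog '[[[0,0,0],[0,0,0],-1],[[0,0,0],[0,0,0],-1],[[0,0,0],[0,0,0],-1]]' 60
python3 - <<'E'
from h import *
print(r.sense()['tool_pos'],r.sense()['finger_gap'])
snap('wrist','w4')
E
```

```text
time: 2.82
tool_pos: [619.5, -196.2, 130.6]
tcp_rot: [-83.7, 90.0, -28.7]
ft_force: [-0.3, -1.2, -0.1]
finger_gap: 38.6
time: 3.07
tool_pos: [619.3, -196.5, 130.5]
tcp_rot: [-130.4, 90.0, -75.5]
ft_force: [-1.5, -1.1, 2.6]
finger_gap: 20.9
[ 619.30516897 -196.54921433  130.52142846] 20.90946124434875
```

View pics/w4.png

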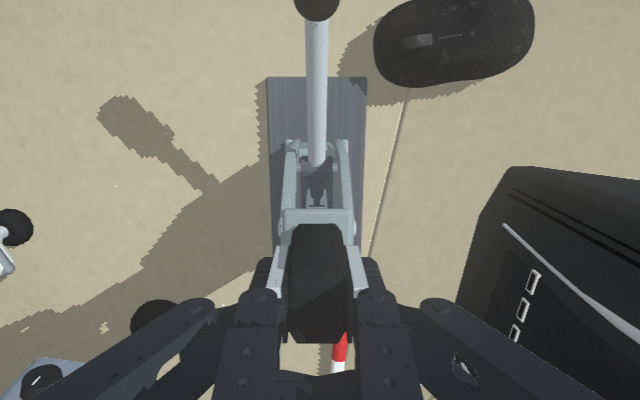

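```bash
python3 -m jog '[[[0,0,0.008],[0,0,0],-1],[[0,0,0.02],[0,0,0],-1],[[0,0,0.035],[0,0,0],-1],[[0,0,0.05],[0,0,0],-1],[[0,0,0.06],[0,0,0],-1]]' 80
python3 -m jog '[[[-0.012,-0.004,0],[0,0,-0.08],-1],[[-0.024,-0.008,0],[0,0,-0.18],-1],[[-0.036,-0.012,0],[0,0,-0.28],-1],[[-0.048,-0.016,0],[0,0,-0.38],-1],[[-0.06,-0.02,0],[0,0,-0.48],-1]]'
python3 -m jog '[[[-0.012,-0.003,0],[0,0,-0.1],-1],[[-0.024,-0.006,0],[0,0,-0.2],-1],[[-0.036,-0.009,0],[0,0,-0.3],-1],[[-0.048,-0.012,0],[0,0,-0.4],-1],[[-0.06,-0.015,0],[0,0,-0.5],-1]]'
python3 -m jog '[[[-0.005,-0.002,0],[0,0,-0.1],-1],[[-0.011,-0.005,0],[0,0,-0.19],-1],[[-0.011,-0.005,0],[0,0,-0.19],-1],[[-0.011,-0.005,0],[0,0,-0.19],-1]]'
python3 - <<'E'
from h import *
s=r.sense();print(s['tool_pos'],s['finger_gap'],s['wrist_torque'],s['joint_pos'])
for n in ['wrist','side','top']: snap(n,n+'5')
E
```

```text
time: 3.53
tool_pos: [619.4, -196.1, 191.8]
tcp_rot: [-34.3, 90.0, 20.6]
ft_force: [0.6, -0.4, -8.7]
finger_gap: 20.9
time: 3.95
tool_pos: [558.4, -216.0, 190.0]
tcp_rot: [121.6, 89.9, 148.8]
ft_force: [0.5, -0.4, -8.6]
finger_gap: 20.9
time: 4.37
tool_pos: [498.4, -231.0, 190.2]
tcp_rot: [142.3, 89.9, 140.8]
ft_force: [0.1, -0.7, -9.4]
finger_gap: 20.7
time: 4.7
tool_pos: [488.1, -236.1, 190.3]
tcp_rot: [125.2, 90.0, 113.3]
ft_force: [0.5, 0.9, -8.6]
finger_gap: 20.6
[ 488.09483239 -236.11561301  190.34139871] 20.556352209802284 [-4.58439311e-03  3.90020977e-05  2.37548050e-02] [-3.12425202e+01  1.51306782e-01  9.80653072e+01  1.33102177e-02
  8.18018727e+01 -1.92897266e+01]
```

View pics/wrist5.png

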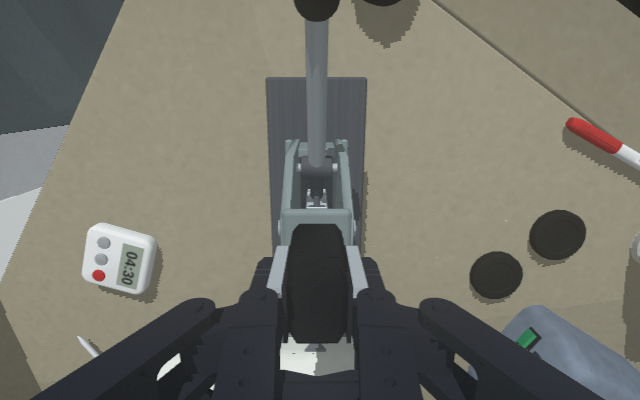

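View pics/side5.png

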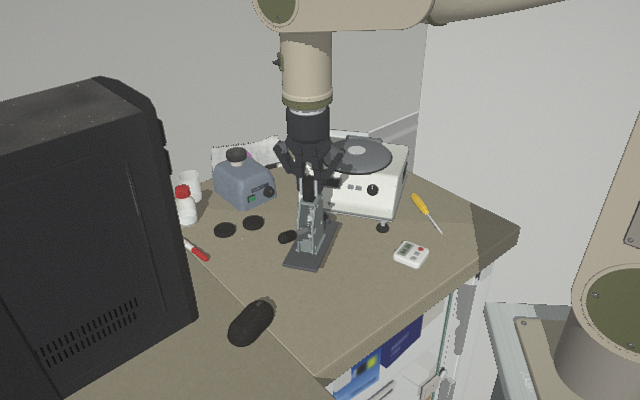

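View pics/top5.png

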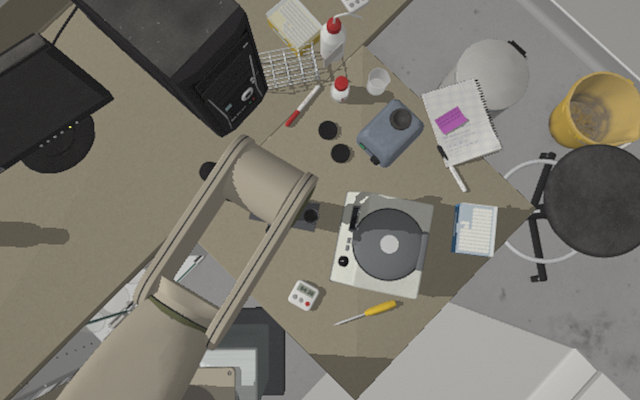

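Run:
```python
import cv2
a=cv2.imread('pics/top5.png')[180:310,230:440]; cv2.imwrite('pics/zt5.png',cv2.resize(a,None,fx=3.8,fy=3.8,interpolation=cv2.INTER_CUBIC))
```

```text
(no output)
```

View pics/zt5.png

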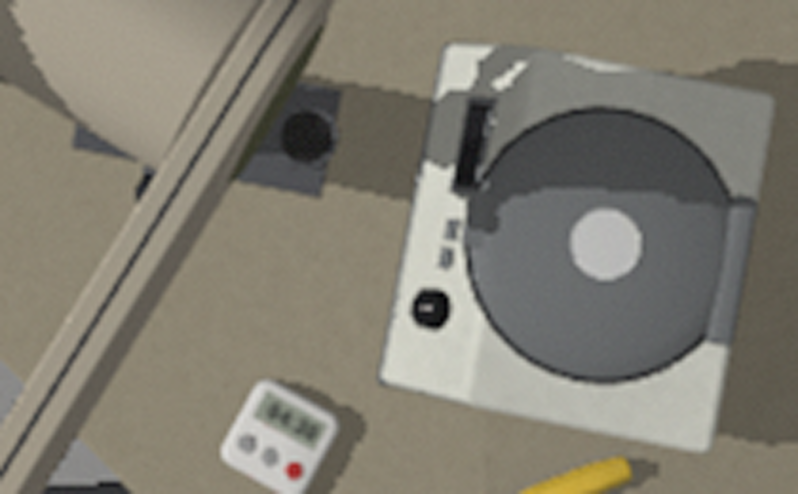

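Run:
```python
from h import *
np.set_printoptions(precision=1,suppress=True)
t=vision.camera_model('top');s=r.sense();p=s['tool_pos'];print(p)
z=lambda u,v:((u+.5)/3.8+230-.5,(v+.5)/3.8+180-.5)
a,b=onz(t,*z(341,88),68),onz(t,*z(322,196),68)
d=b-a;print('base front',a,b,np.linalg.norm(d),'yaw',np.degrees(np.arctan2(d[1],d[0]))+90-180)
sd=onz(t,*z(306,137),86);print('saddle',sd, sd-p)
e,f=onz(t,*z(446,43),40),onz(t,*z(379,382),40);g=e-f
print('front',e,f,np.linalg.norm(g),np.degrees(np.arctan2(g[1],g[0])))
yv=g/np.linalg.norm(g);xv=np.array([yv[1],-yv[0],0])
for mid in [(e+f)/2]: print('pad',mid+30*yv+18*xv)
sm=vision.camera_model('side')
zs=lambda u,v:((u+.5)/3.15+180-.5,(v+.5)/3.15+120-.5)
# feet: side bottom of feet
print('feet z0-ish',onz(sm,*zs(417,302),10),onz(sm,*zs(639,342),10))
# wrist5 jack edges for yaw
w=vision.camera_model('wrist')
B=[onz(w,*c,68) for c in [(266,78),(366,78)]];print(B,B[1]-B[0]); d=B[1]-B[0];print(np.degrees(np.arctan2(d[1],d[0]))-90,np.mean(B,0)-p)
```

```text
[ 488.6 -236.   190.3]
base front [ 504.9 -322.5   68. ] [ 436.3 -309.8   68. ] 69.77281381188439 yaw 79.48771267067855
saddle [ 472.6 -300.1   86. ] [ -16.   -64.2 -104.3]
front [ 536.5 -391.6   40. ] [ 317.7 -345.2   40. ] 223.63752834251494 -11.96733429753519
pad [ 452.7 -392.2   40. ]
feet z0-ish [ 506.1 -400.2   10. ] [ 341.8 -360.4   10. ]
[array([ 471.5, -148.8,   68. ]), array([ 538.3, -163. ,   68. ])] [ 66.8 -14.2   0. ]
-101.98384195566149 [  16.3   80.1 -122.3]
```

Jack held level at yaw ≈ -102°. Its saddle in the top image is at (310,215), 97 mm short of the lift point. I'll lower it to about 2 mm above the worktop and look.

```bash
python3 -m jog '[[[0,0,-0.015],[0,0,0],-1],[[0,0,-0.03],[0,0,0],-1],[[0,0,-0.045],[0,0,0],-1],[[0,0,-0.055],[0,0,0],-1],[[0,0,-0.0575],[0,0,0],-1]]'
python3 -m jog '[[[-0.003,-0.014,0],[0,0,0],-1],[[-0.006,-0.028,0],[0,0,0],-1],[[-0.009,-0.042,0],[0,0,0],-1],[[-0.0104,-0.049,0],[0,0,0],-1],[[-0.0104,-0.049,0],[0,0,0],-1]]'
python3 - <<'E'
from h import *
s=r.sense();print(s['tool_pos'],s['finger_gap'],s['wrist_torque'],s['ft_force'])
for n in ['wrist','side','top']: snap(n,n+'6')
a=cv2.imread('pics/top6.png')[180:310,230:440]; cv2.imwrite('pics/zt6.png',cv2.resize(a,None,fx=3.8,fy=3.8,interpolation=cv2.INTER_CUBIC))
a=cv2.imread('pics/side6.png')[120:300,230:450]; cv2.imwrite('pics/zs6.png',cv2.resize(a,None,fx=3.3,fy=3.3,interpolation=cv2.INTER_CUBIC))
E
```

```text
time: 5.27
tool_pos: [487.4, -235.3, 130.8]
tcp_rot: [159.2, 89.8, 147.2]
ft_force: [-2.0, 0.7, -6.3]
finger_gap: 20.7
time: 5.68
tool_pos: [477.6, -287.6, 133.3]
tcp_rot: [-55.2, 89.9, -67.4]
ft_force: [0.7, 0.2, -7.8]
finger_gap: 20.7
[ 477.57557923 -287.63873034  133.30972264] 20.737647875308845 [ 0.18245175 -0.0713236  -0.00690886] [ 0.71320167  0.174455   -7.75270944]
```

View pics/zt6.png

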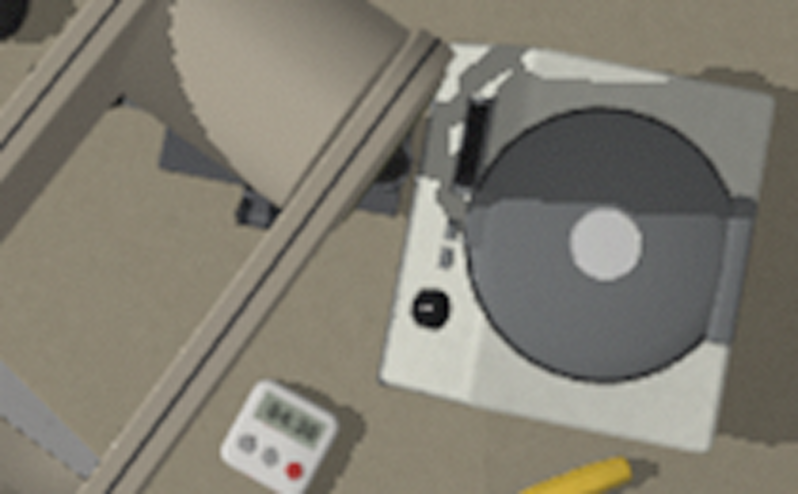

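View pics/zs6.png

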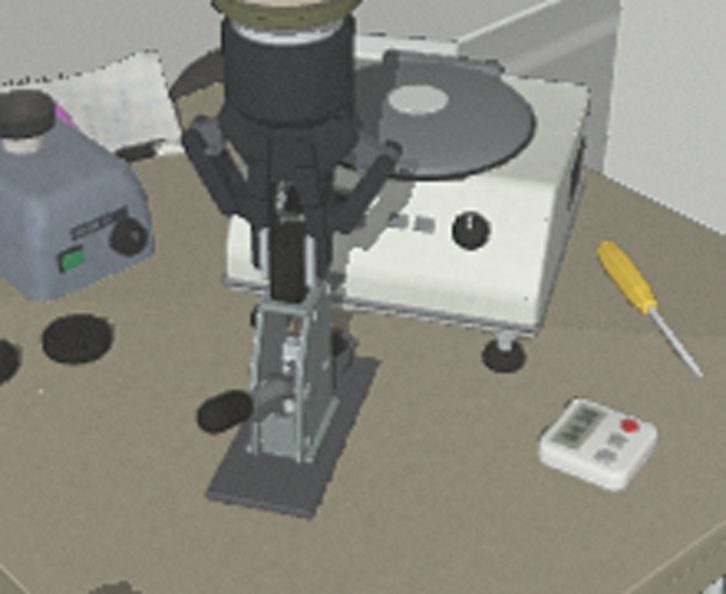

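View pics/wrist6.png

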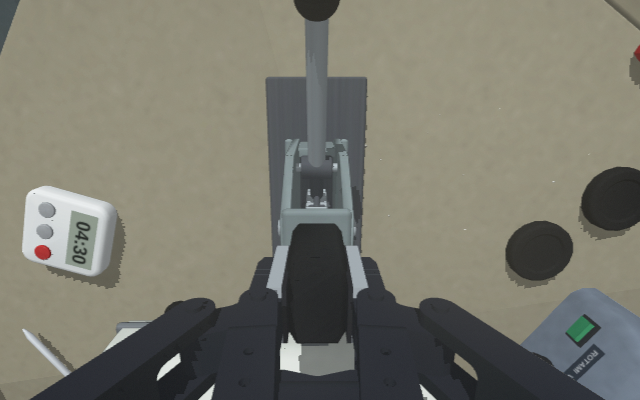

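```bash
python3 -m jog '[[[-0.0015,-0.007,0],[0,0,0],-1],[[-0.003,-0.0145,0],[0,0,0],-1],[[-0.0045,-0.022,0],[0,0,0],-1],[[-0.006,-0.029,0],[0,0,0],-1],[[-0.0075,-0.036,0],[0,0,0],-1]]'
python3 -m jog '[[[-0.001,-0.006,0],[0,0,0],-1],[[-0.002,-0.0095,0],[0,0,0],-1],[[-0.002,-0.0095,0],[0,0,0],-1],[[-0.002,-0.0095,0],[0,0,0],-1]]'
python3 - <<'E'
from h import *
s=r.sense();print(s['tool_pos'],s['finger_gap'],s['wrist_torque'],s['ft_force'])
for n in ['wrist','side','top']: snap(n,n+'7')
a=cv2.imread('pics/top7.png')[180:310,230:440]; cv2.imwrite('pics/zt7.png',cv2.resize(a,None,fx=3.8,fy=3.8,interpolation=cv2.INTER_CUBIC))
a=cv2.imread('pics/side7.png')[120:300,230:450]; cv2.imwrite('pics/zs7.png',cv2.resize(a,None,fx=3.3,fy=3.3,interpolation=cv2.INTER_CUBIC))
print(r.sense()['tool_pos'])
E
```

```text
time: 6.25
tool_pos: [470.2, -322.1, 132.8]
tcp_rot: [-71.4, 90.0, -83.5]
ft_force: [-0.5, -0.3, -8.5]
finger_gap: 20.9
time: 6.58
tool_pos: [468.3, -330.9, 132.7]
tcp_rot: [109.8, 90.0, 97.7]
ft_force: [-0.2, 0.8, -8.7]
finger_gap: 20.7
[ 468.30128281 -330.85657741  132.70098064] 20.690366206053483 [-0.03869146 -0.05713323  0.00677123] [-0.17701949  0.75698505 -8.68754108]
[ 468.47015059 -330.33777306  132.71680637]
```

View pics/zt7.png

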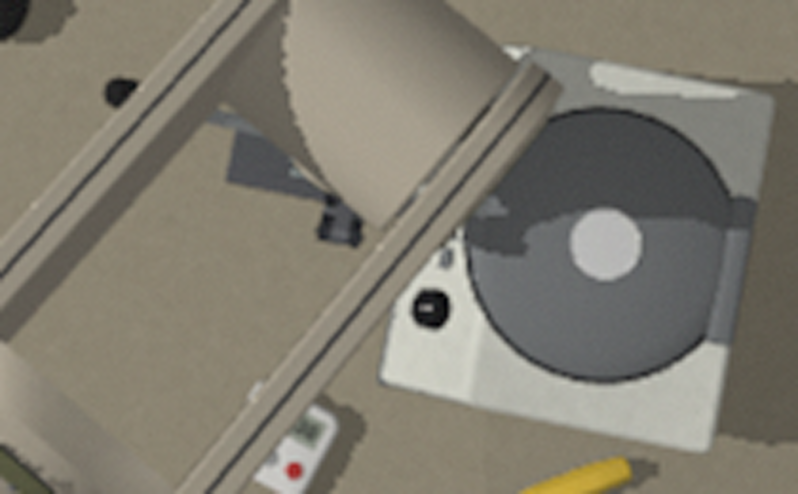

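View pics/zs7.png

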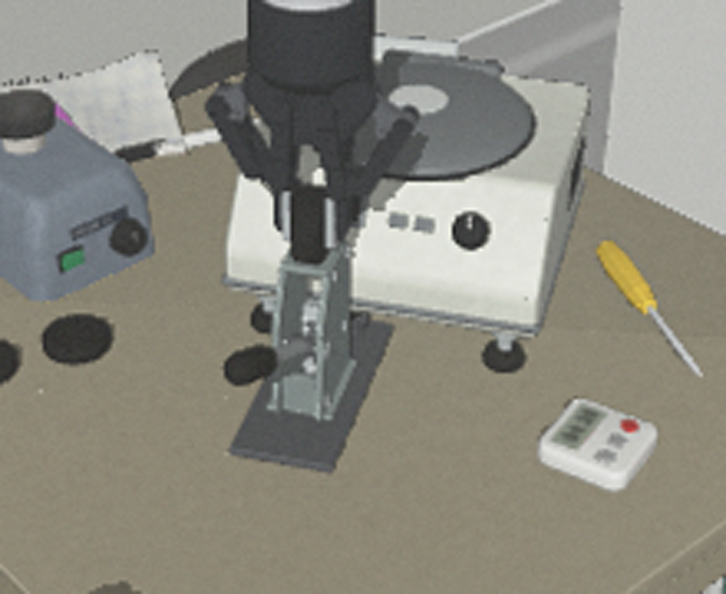

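View pics/wrist7.png

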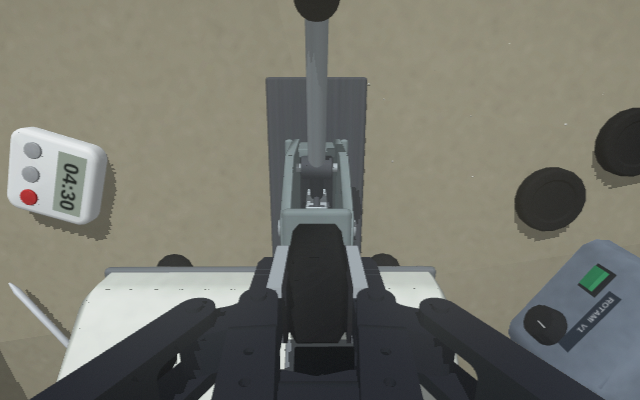

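Run:
```python
from h import *
np.set_printoptions(precision=1,suppress=True)
w=vision.camera_model('wrist');s=r.sense();p=s['tool_pos']
for z in (40,45):
  e,f=onz(w,437,267,z),onz(w,105,269,z);g=e-f;yv=g/np.linalg.norm(g);xv=np.array([yv[1],-yv[0],0])
  print('front',e,f,np.linalg.norm(g),np.degrees(np.arctan2(g[1],g[0])),'pad',(e+f)/2+30*yv+18*xv)
B=[onz(w,*c,10) for c in [(266,78),(367,78)]];d=B[1]-B[0];y=np.degrees(np.arctan2(d[1],d[0]))-90
u=np.array([np.cos(np.radians(y)),np.sin(np.radians(y)),0])
print(y,np.linalg.norm(d),'origin',np.mean(B,0)+84*u,'saddle',np.mean(B,0)+146*u)
sm=vision.camera_model('side');zs=lambda u,v:((u+.5)/3.3+230-.5,(v+.5)/3.3+120-.5)
C=[onz(sm,*zs(*c),10) for c in [(229,452),(333,470)]];d=C[1]-C[0];print(C,np.linalg.norm(d),'side saddle',np.mean(C,0)+146*u)
print('side saddle visible', onz(sm,*zs(361,322),28))
```

```text
front [ 541.8 -393.    40. ] [ 311.6 -345.3   40. ] 235.1099534182322 -11.718232710883747 pad [ 452.4 -392.9   40. ]
front [ 540.5 -390.1   45. ] [ 315.3 -343.4   45. ] 229.95643781860065 -11.718232710883745 pad [ 453.6 -390.4   45. ]
-102.11852751825452 69.0552217955365 origin [ 467.6 -332.5   10. ] saddle [ 454.6 -393.1   10. ]
[array([ 519.6, -250.2,   10. ]), array([ 451.9, -236.9,   10. ])] 68.94846477830768 side saddle [ 455.1 -386.3   10. ]
side saddle visible [ 441.  -372.3   28. ]
```

Wrist view: the centrifuge edge is at row 267 and the jack base sits square to it. The saddle is at ≈ (454.7,-391) and the lift point at ≈ (453,-392), so they match. Setting it down.

```bash
python3 -m jog '[[[0,-0.001,-0.001],[0,0,0],-1],[[0,-0.002,-0.002],[0,0,0],-1],[[0,-0.002,-0.0025],[0,0,0],-1],[[0,-0.002,-0.0025],[0,0,0],-1]]'
python3 -m jog '[[[0,0,0],[0,0,0],-0.4],[[0,0,0],[0,0,0],-0.2],[[0,0,0],[0,0,0],0],[[0,0,0],[0,0,0],0],[[0,0,0],[0,0,0],0]]'
python3 - <<'E'
from h import *
s=r.sense();print(s['tool_pos'],s['finger_gap'],s['wrist_torque'],s['ft_force'])
snap('wrist','w8')
E
```

```text
time: 7.07
tool_pos: [468.6, -332.8, 130.6]
tcp_rot: [-34.7, 90.0, -46.8]
ft_force: [-1.2, 0.1, -5.9]
finger_gap: 20.6
time: 7.48
tool_pos: [468.8, -333.1, 131.0]
tcp_rot: [-27.3, 89.9, -39.4]
ft_force: [-0.0, 0.2, -0.1]
finger_gap: 42.8
[ 468.80913503 -333.05691909  130.97884971] 42.789143174431516 [-0.02653776 -0.01791713 -0.07505273] [-0.04040959  0.23641345 -0.13037273]
```

View pics/w8.png

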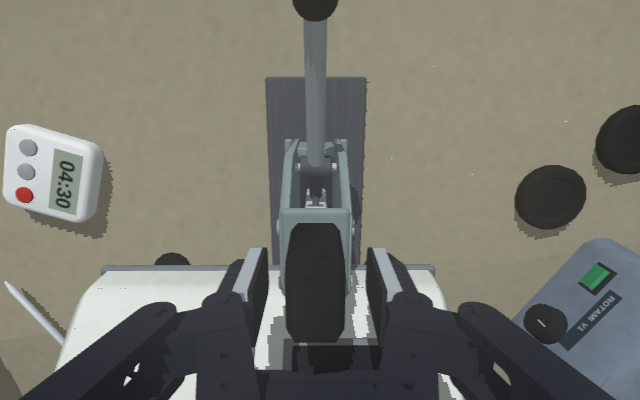

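```bash
python3 -m jog '[[[0,0,0.015],[0,0,0],0],[[0,0,0.035],[0,0,0],0],[[0,0,0.06],[0,0,0],0],[[0,0.01,0.07],[0,0,0],-0.5],[[0.006,0.03,0.07],[0,0,0],-1]]'
python3 -m jog '[[[0.006,0.03,0],[0,0,0],-1],[[0.012,0.055,-0.01],[0,0,0],-1],[[0.018,0.085,-0.02],[0,0,0],-1],[[0.018,0.085,-0.03],[0,0,0],-1],[[0.018,0.085,-0.04],[0,0,0],-1]]'
python3 - <<'E'
from h import *
np.set_printoptions(precision=1,suppress=True)
s=r.sense();print(s['tool_pos'],s['finger_gap'],s['ft_force'])
for n in ['wrist','side','top']: im,m=snap(n,n+'9')
a=cv2.imread('pics/side9.png')[120:300,230:450]; cv2.imwrite('pics/zs9.png',cv2.resize(a,None,fx=3.3,fy=3.3,interpolation=cv2.INTER_CUBIC))
E
```

```text
time: 7.95
tool_pos: [475.3, -304.8, 204.1]
tcp_rot: [-32.1, 89.6, -44.3]
ft_force: [0.5, 0.0, 0.6]
finger_gap: 19.1
time: 8.37
tool_pos: [492.7, -215.8, 159.6]
tcp_rot: [25.9, 90.0, 14.0]
ft_force: [-0.4, -0.5, 0.6]
finger_gap: 0.1
[ 492.7 -215.8  159.6] 0.12229158053263126 [-0.4 -0.5  0.6]
```

View pics/wrist9.png

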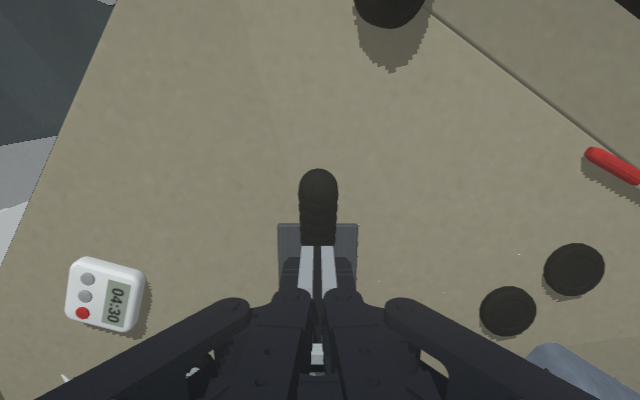

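View pics/zs9.png

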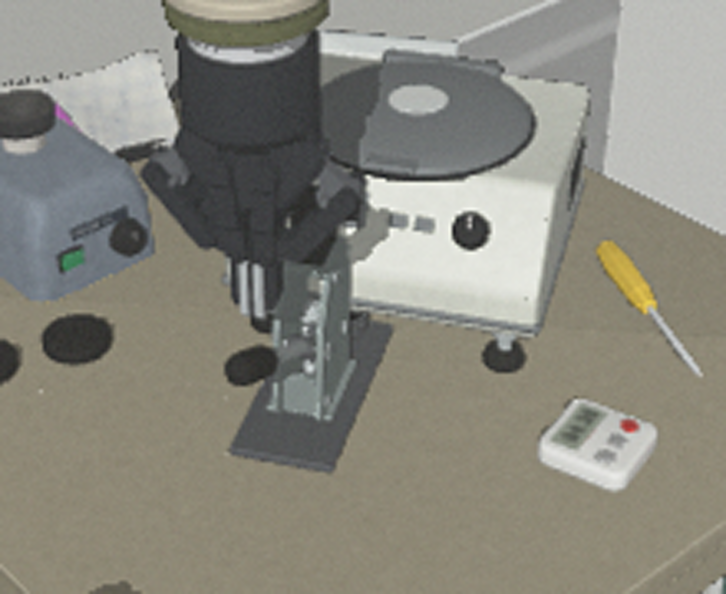

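View pics/top9.png

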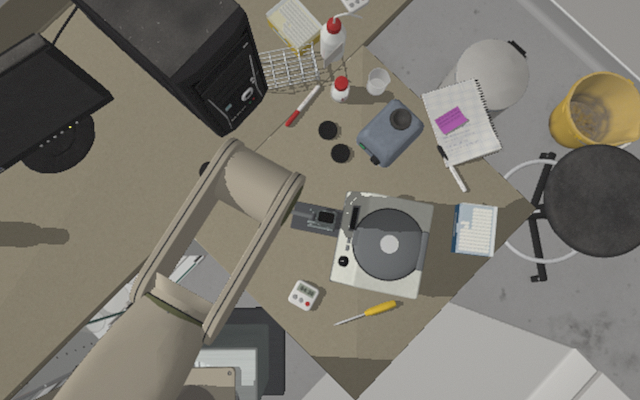

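```bash
python3 -m jog '[[[0,0,-0.02],[0,0,0],-1],[[0,0,-0.027],[0,0,0],-1],[[0.001,0.0045,-0.0345],[0,0,0],-1],[[0.0019,0.0088,-0.0436],[0,0,0],-1],[[0.0028,0.0132,-0.053],[0,0,0],-1]]'
python3 -m jog '[[[0.001,0.0044,-0.0097],[0,0,0],-1],[[0.0019,0.0088,-0.02],[0,0,0],-1],[[0.0028,0.0132,-0.0305],[0,0,0],-1],[[0.0033,0.0155,-0.0355],[0,0,0],-1],[[0.0038,0.018,-0.041],[0,0,0],-1]]'
python3 - <<'E'
from h import *
np.set_printoptions(precision=2,suppress=True)
s=r.sense();print(s['tool_pos'],s['ft_force'])
snap('wrist','w10');snap('side','s10')
E
```

```text
time: 8.93
tool_pos: [495.6, -205.3, 107.6]
tcp_rot: [-41.9, 89.9, -54.0]
ft_force: [-0.9, -3.2, 3.3]
finger_gap: 0.2
time: 9.35
tool_pos: [499.2, -186.3, 65.9]
tcp_rot: [-70.2, 90.0, -82.3]
ft_force: [-1.5, -4.5, 7.6]
finger_gap: -0.2
[ 499.22 -186.26   65.88] [-1.51 -4.45  7.63]
```

View pics/w10.png

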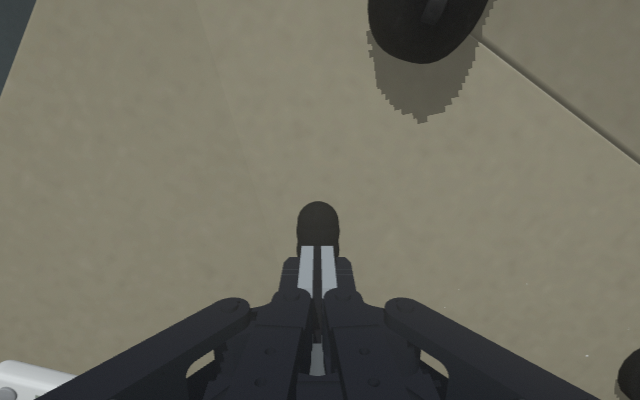

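View pics/s10.png

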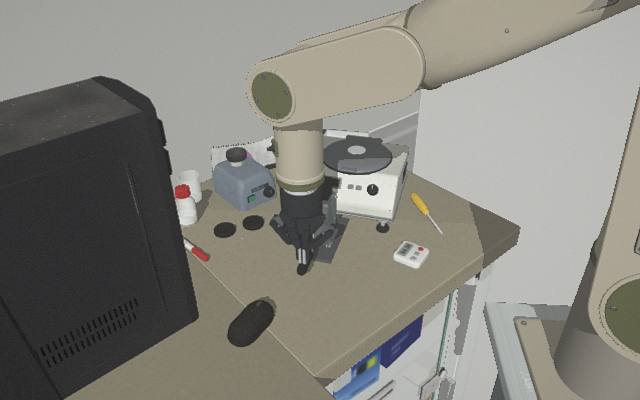

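```bash
python3 -m jog '[[[-0.0004,-0.002,-0.002],[0,0,0],-1],[[-0.0006,-0.003,-0.004],[0,0,0],-1],[[-0.0006,-0.003,-0.006],[0,0,0],-1],[[-0.0006,-0.003,-0.006],[0,0,0],-1]]'
python3 - <<'E'
from h import *
np.set_printoptions(precision=2,suppress=True)
s=r.sense();print(s['tool_pos'],s['ft_force'])
snap('top','t11');snap('side','s11')
a=cv2.imread('pics/t11.png')[180:310,230:440]; cv2.imwrite('pics/zt11.png',cv2.resize(a,None,fx=3.8,fy=3.8,interpolation=cv2.INTER_CUBIC))
a=cv2.imread('pics/s11.png')[120:300,230:450]; cv2.imwrite('pics/zs11.png',cv2.resize(a,None,fx=3.3,fy=3.3,interpolation=cv2.INTER_CUBIC))
E
```

```text
time: 9.78
tool_pos: [499.2, -188.0, 60.6]
tcp_rot: [75.3, 89.9, 63.3]
ft_force: [-1.3, 5.3, 10.3]
finger_gap: -0.0
[ 499.2  -188.03   60.58] [-1.35  5.27 10.27]
```

View pics/zt11.png

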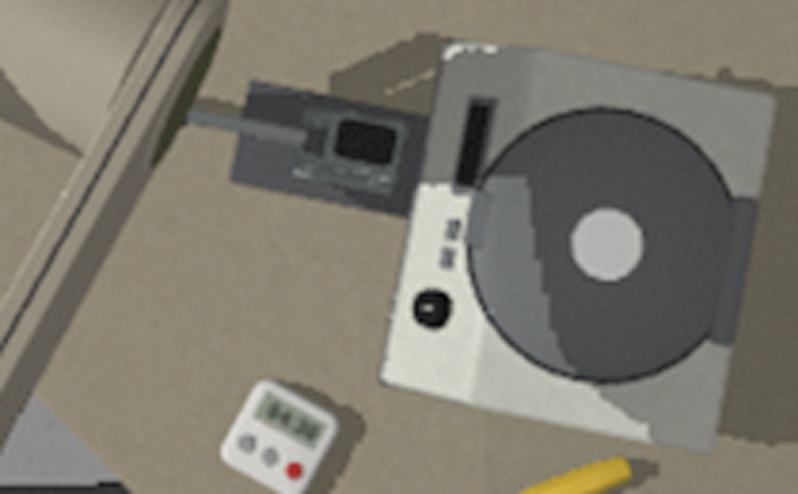

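View pics/zs11.png

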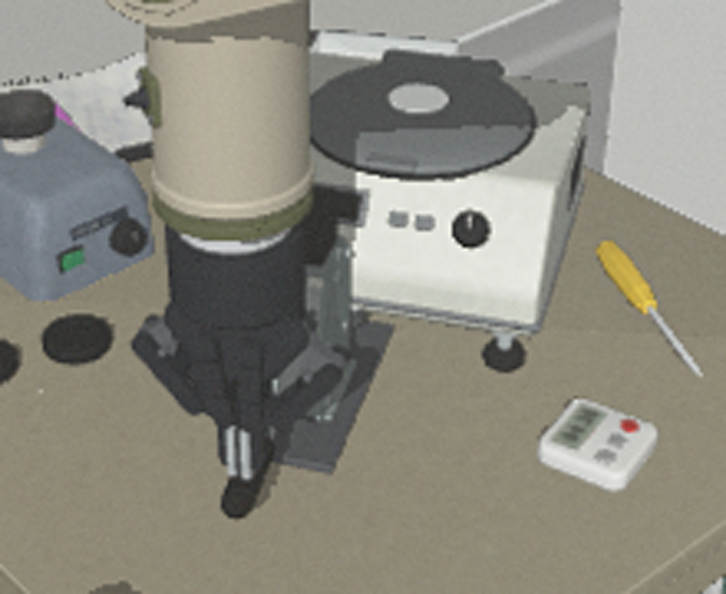

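```bash
python3 -m jog '[[[-0.0002,-0.0005,-0.001],[0,0,0],-1],[[-0.0002,-0.0005,-0.002],[0,0,0],-1],[[-0.0002,-0.0005,-0.002],[0,0,0],-1]]'
python3 - <<'E'
from h import *
print(r.sense()['tool_pos'],r.sense()['ft_force'])
E
```

```text
time: 10.13
tool_pos: [499.4, -188.1, 59.9]
tcp_rot: [71.6, 89.8, 59.6]
ft_force: [-5.0, 8.5, 20.5]
finger_gap: 0.1
[ 499.3779967  -188.14616671   59.86935604] [-5.02502363  8.47096764 20.45208319]
```

```bash
python3 -m jog '[[[0,0.001,0.008],[0,0,0],-1],[[-0.001,-0.003,0.025],[0,0,0],-1],[[-0.003,-0.012,0.05],[0,0,0],-1],[[-0.005,-0.022,0.075],[0,0,0],-1],[[-0.006,-0.028,0.092],[0,0,0],-1]]'
python3 -m jog '[[[0,0,0],[0,0,0],-1],[[0,0,0],[0,0,0],-1],[[0,0,0],[0,0,0],-1],[[0,0,0],[0,0,0],-1],[[0,0,0],[0,0,0],-1]]'
python3 - <<'E'
from h import *
np.set_printoptions(precision=2,suppress=True)
s=r.sense();print(s['tool_pos'],s['ft_force'])
snap('wrist','w12');snap('side','s12')
a=cv2.imread('pics/s12.png')[120:300,230:450]; cv2.imwrite('pics/zs12.png',cv2.resize(a,None,fx=3.3,fy=3.3,interpolation=cv2.INTER_CUBIC))
E
```

```text
time: 10.55
tool_pos: [492.6, -218.0, 151.8]
tcp_rot: [29.8, 89.9, 17.7]
ft_force: [-0.0, -1.2, 0.4]
finger_gap: 0.3
time: 10.97
tool_pos: [491.4, -217.0, 148.5]
tcp_rot: [157.7, 89.8, 145.6]
ft_force: [0.1, 0.4, -0.0]
finger_gap: -0.4
[ 491.39 -217.01  148.47] [ 0.11  0.39 -0.04]
```

View pics/w12.png

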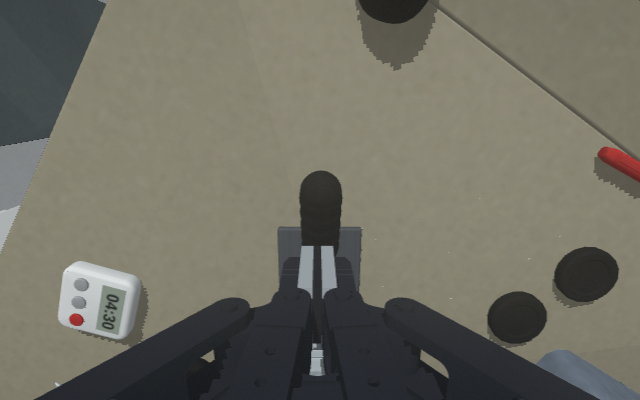

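View pics/zs12.png

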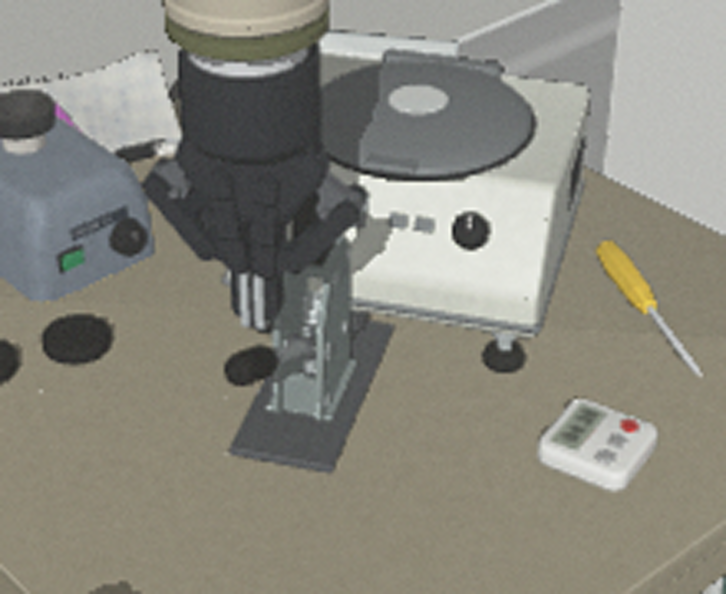

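```bash
python3 -m jog '[[[0.0015,0,-0.012],[0,0,0],-1],[[0.0022,0.004,-0.0245],[0,0,0],-1],[[0.0032,0.0085,-0.0345],[0,0,0],-1],[[0.004,0.0125,-0.044],[0,0,0],-1],[[0.0048,0.0165,-0.054],[0,0,0],-1]]'
python3 -m jog '[[[0.0009,0.004,-0.0105],[0,0,0],-1],[[0.0018,0.008,-0.021],[0,0,0],-1],[[0.0025,0.0115,-0.031],[0,0,0],-1],[[0.0026,0.012,-0.038],[0,0,0],-1],[[0.0026,0.012,-0.038],[0,0,0],-1]]'
python3 - <<'E'
from h import *
print(r.sense()['tool_pos'],r.sense()['ft_force'])
E
```

```text
time: 11.48
tool_pos: [497.3, -202.1, 95.7]
tcp_rot: [-66.0, 89.9, -78.1]
ft_force: [-1.4, -7.4, 6.8]
finger_gap: -0.2
time: 11.9
tool_pos: [500.8, -189.9, 59.7]
tcp_rot: [-32.6, 89.9, -44.6]
ft_force: [-7.7, -0.0, 26.8]
finger_gap: -0.0
[ 500.75205672 -189.90608247   59.74216046] [-7.70241077e+00 -6.37671144e-03  2.67520780e+01]
```

Run:
```python
from h import *
snap('wrist','w13');snap('side','s13');snap('top','t13')
a=cv2.imread('pics/s13.png')[120:300,230:450]; cv2.imwrite('pics/zs13.png',cv2.resize(a,None,fx=3.3,fy=3.3,interpolation=cv2.INTER_CUBIC))
a=cv2.imread('pics/t13.png')[180:310,230:440]; cv2.imwrite('pics/zt13.png',cv2.resize(a,None,fx=3.8,fy=3.8,interpolation=cv2.INTER_CUBIC))
```

```text
(no output)
```

View pics/w13.png

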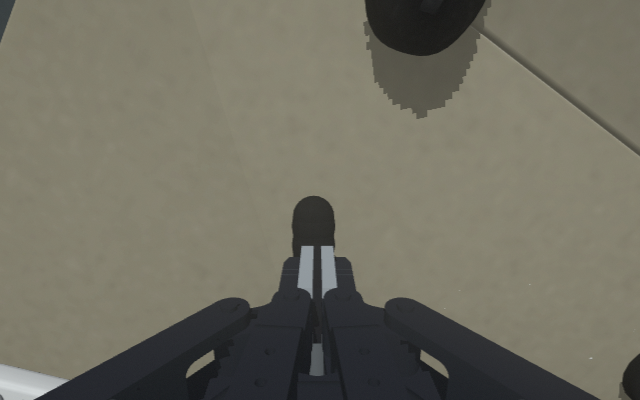

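View pics/zs13.png

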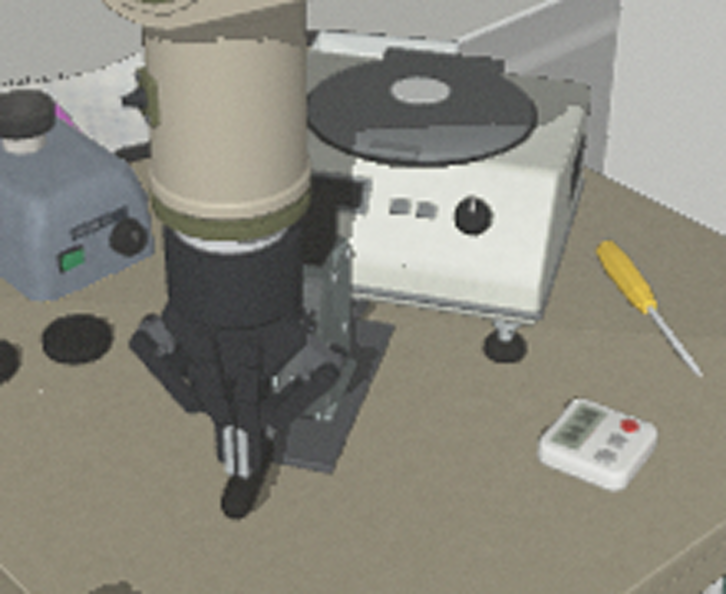

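View pics/zt13.png

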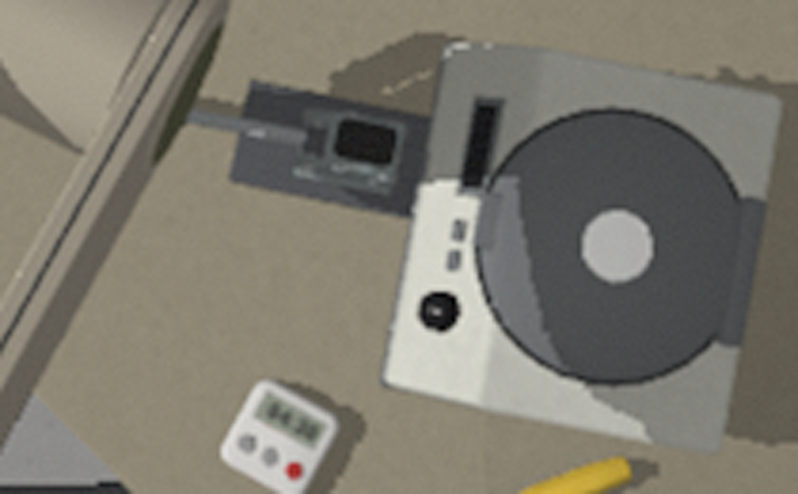

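```bash
python3 -m jog '[[[-0.001,0.001,0.008],[0,0,0],-1],[[-0.002,-0.003,0.025],[0,0,0],-1],[[-0.004,-0.012,0.05],[0,0,0],-1],[[-0.005,-0.022,0.075],[0,0,0],-1],[[-0.006,-0.0285,0.092],[0,0,0],-1]]'
python3 -m jog '[[[0,0,0],[0,0,0],-1],[[0,0,0],[0,0,0],-1],[[0,0,0],[0,0,0],-1],[[0,0,0],[0,0,0],-1],[[0,0,0],[0,0,0],-1]]'
python3 -m jog '[[[0,0,0],[0,0,0],-1],[[0,0,0],[0,0,0],-1],[[0,0,0],[0,0,0],-1]]'
python3 - <<'E'
from h import *
np.set_printoptions(precision=2,suppress=True)
s=r.sense();print(s['tool_pos'],s['ft_force'])
snap('wrist','w14');snap('side','s14')
a=cv2.imread('pics/s14.png')[120:300,230:450]; cv2.imwrite('pics/zs14.png',cv2.resize(a,None,fx=3.3,fy=3.3,interpolation=cv2.INTER_CUBIC))
E
```

```text
time: 12.47
tool_pos: [493.6, -218.2, 151.2]
tcp_rot: [-85.2, 90.0, -97.3]
ft_force: [-0.2, -0.4, 0.6]
finger_gap: 0.4
time: 12.88
tool_pos: [492.7, -217.0, 148.3]
tcp_rot: [161.5, 89.8, 149.4]
ft_force: [-0.4, 0.0, 1.1]
finger_gap: 0.0
time: 13.13
tool_pos: [493.5, -217.8, 149.9]
tcp_rot: [161.8, 90.0, 149.7]
ft_force: [0.3, -0.9, -0.3]
finger_gap: 0.1
[ 493.48 -217.82  149.9 ] [ 0.26 -0.91 -0.34]
```

View pics/w14.png

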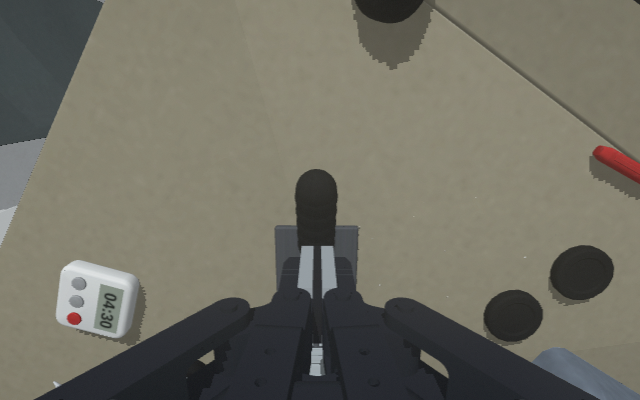

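View pics/zs14.png

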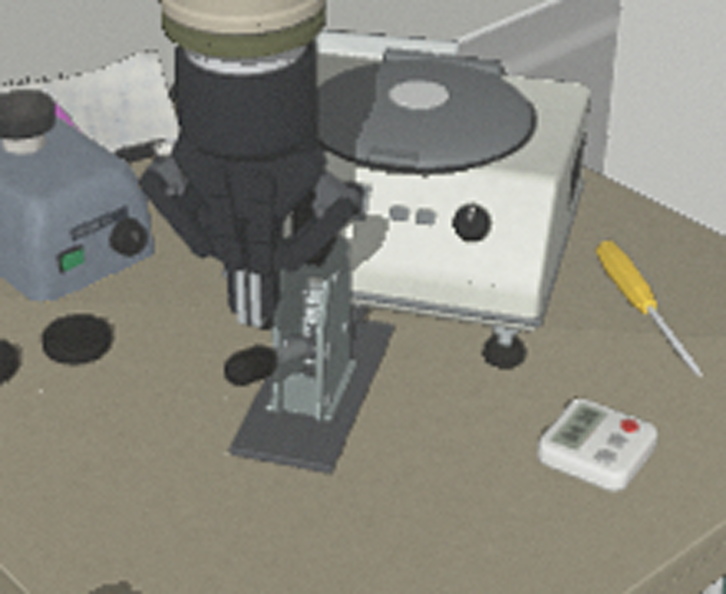

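```bash
python3 -m jog '[[[0,0,-0.012],[0,0,0],-1],[[0.0006,0.004,-0.0245],[0,0,0],-1],[[0.0012,0.0085,-0.0345],[0,0,0],-1],[[0.0018,0.0125,-0.044],[0,0,0],-1],[[0.0025,0.0165,-0.054],[0,0,0],-1]]'
python3 -m jog '[[[0.0007,0.004,-0.0105],[0,0,0],-1],[[0.0014,0.008,-0.021],[0,0,0],-1],[[0.002,0.0115,-0.031],[0,0,0],-1],[[0.002,0.012,-0.038],[0,0,0],-1],[[0.002,0.012,-0.038],[0,0,0],-1]]'
python3 - <<'E'
from h import *
np.set_printoptions(precision=2,suppress=True)
print(r.sense()['tool_pos'],r.sense()['ft_force'])
snap('wrist','w15');snap('side','s15');snap('top','t15')
a=cv2.imread('pics/s15.png')[120:300,230:450]; cv2.imwrite('pics/zs15.png',cv2.resize(a,None,fx=3.3,fy=3.3,interpolation=cv2.INTER_CUBIC))
a=cv2.imread('pics/t15.png')[180:310,230:440]; cv2.imwrite('pics/zt15.png',cv2.resize(a,None,fx=3.8,fy=3.8,interpolation=cv2.INTER_CUBIC))
E
```

```text
time: 13.65
tool_pos: [496.9, -202.4, 96.1]
tcp_rot: [-43.1, 89.8, -55.2]
ft_force: [-0.9, -8.2, 7.7]
finger_gap: 0.2
time: 14.07
tool_pos: [499.4, -190.0, 59.8]
tcp_rot: [-27.5, 89.8, -39.6]
ft_force: [-7.5, 0.3, 25.8]
finger_gap: 0.2
[ 499.43 -190.01   59.76] [-7.45  0.32 25.77]
```

View pics/w15.png

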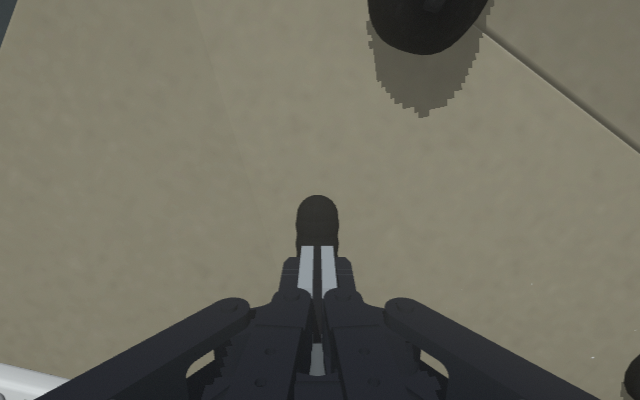

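View pics/zs15.png

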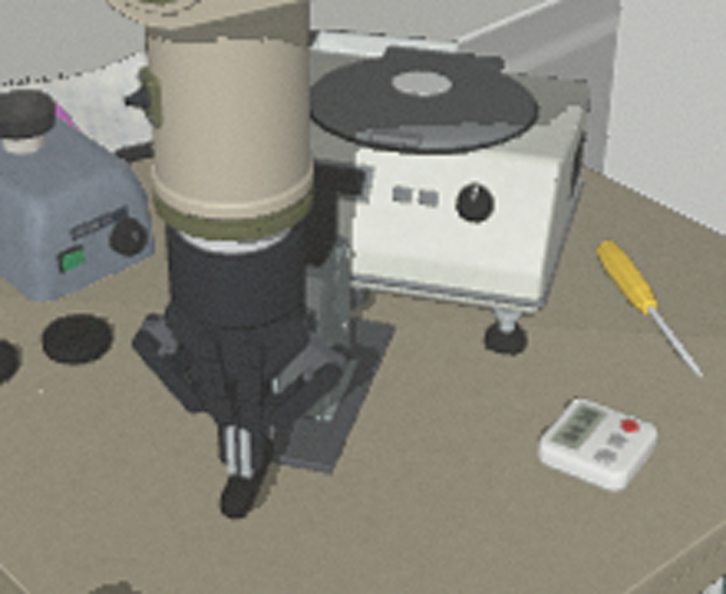

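View pics/zt15.png

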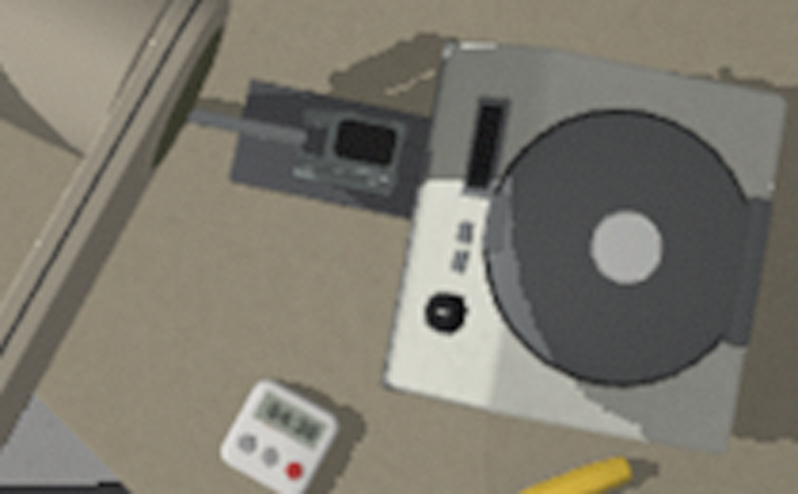

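Run:
```python
from h import *
np.set_printoptions(precision=1,suppress=True)
t=vision.camera_model('top');s=vision.camera_model('side')
zs=lambda u,v:((u+.5)/3.3+230-.5,(v+.5)/3.3+120-.5)
zt=lambda u,v:((u+.5)/3.8+230-.5,(v+.5)/3.8+180-.5)
for n,a,b,c,d in [('knob',(471,231),(431,308),(475,203),(446,313)),('corner',(537,333),(380,382),(543,309),(386,386)),('lid',(417,100),(606,244),(421,83),(627,247))]:
  p,e=tri(s,zs(*a),t,zt(*b));q,g=tri(s,zs(*c),t,zt(*d));print(n,p,q,q-p,e,g)
print(r.sense()['time'],r.sense()['ft_force'])
```

```text
knob [ 367.1 -376.   103.1] [ 364.7 -384.1  120. ] [-2.4 -8.1 16.9] 2.6043096562730095 3.4033801744890826
corner [ 320.  -345.8   43.1] [ 317.8 -349.1   60.5] [-2.3 -3.3 17.4] 4.331392070019553 2.935679705030536
lid [ 405.3 -478.   145.7] [ 403.1 -489.2  153.3] [ -2.2 -11.2   7.6] 4.211676578366753 3.801010303631275
14.2167 [-4.6  0.7 21.9]
```

Run:
```python
from h import *
np.set_printoptions(precision=2,suppress=True)
t=vision.camera_model('top');s=vision.camera_model('side')
xv=np.array([-.207,-.978,0]);mid=np.array([428,-369.,0]);rear=mid+174*xv
A={};
for n,m in (('s',s),('t',t)):
  a=cv2.imread(f'pics/{"side" if n=="s" else "top"}9.png',0);b=cv2.imread(f'pics/{n}15.png',0)
  for nm,P in (('knob',[367,-376,103.]),('corner',[319,-347,43.]),):
    u=proj(m,P).astype(np.float32).reshape(1,1,2)
    q,st,e=cv2.calcOpticalFlowPyrLK(a,b,u,None,winSize=(21,21),maxLevel=2)
    A[n,nm]=(q-u).ravel()
    for L in (13,15,17,19):
      f=L/156;P=np.array(P);d=(P-rear)@xv;z=P[2]
      # rotate about rear axis: d negative (ahead)
      d2=d*np.cos(f)+z*np.sin(f);z2=z*np.cos(f)-d*np.sin(f)
      Q=P+xv*(d2-d);Q[2]=z2
      print(n,nm,L,'pred',proj(m,Q)-proj(m,P),'meas',A[n,nm],st.ravel())
```

```text
s knob 13 pred [ 1.08 -6.96] meas [ 1.3  -8.26] [1]
s knob 15 pred [ 1.25 -8.02] meas [ 1.3  -8.26] [1]
s knob 17 pred [ 1.42 -9.08] meas [ 1.3  -8.26] [1]
s knob 19 pred [  1.6  -10.14] meas [ 1.3  -8.26] [1]
s corner 13 pred [ 0.74 -6.32] meas [ 1.04 -7.13] [1]
s corner 15 pred [ 0.87 -7.31] meas [ 1.04 -7.13] [1]
s corner 17 pred [ 0.99 -8.31] meas [ 1.04 -7.13] [1]
s corner 19 pred [ 1.12 -9.31] meas [ 1.04 -7.13] [1]
t knob 13 pred [4.17 0.87] meas [3.83 0.96] [1]
t knob 15 pred [4.85 1.02] meas [3.83 0.96] [1]
t knob 17 pred [5.55 1.16] meas [3.83 0.96] [1]
t knob 19 pred [6.26 1.31] meas [3.83 0.96] [1]
t corner 13 pred [1.87 0.67] meas [1.37 1.03] [1]
t corner 15 pred [2.2  0.78] meas [1.37 1.03] [1]
t corner 17 pred [2.54 0.9 ] meas [1.37 1.03] [1]
t corner 19 pred [2.9  1.01] meas [1.37 1.03] [1]
```

Run:
```python
from h import *
from scipy.optimize import least_squares
np.set_printoptions(precision=2,suppress=True)
t=vision.camera_model('top');s=vision.camera_model('side')
xv=np.array([-.207,-.978,0]);yv=np.array([.978,-.207,0]);mid=np.array([428,-369.,0]);rear=mid+174*xv
I={('s',0):'side0',('s',1):'s15',('t',0):'top1',('t',1):'t15'}
I={k:cv2.GaussianBlur(cv2.imread(f'pics/{v}.png',0),(3,3),0) for k,v in I.items()}
# points: (side zs7/zs9-type zoom px, top zoom px)
zs=lambda u,v:((u+.5)/3.3+230-.5,(v+.5)/3.3+120-.5)
zt=lambda u,v:((u+.5)/3.8+230-.5,(v+.5)/3.8+180-.5)
pts={'knob':((471,231),(431,308)),'btn1':((398,220),(452,229)),'btn2':((424,225),(446,257)),'corner':((538,333),(380,382)),'disc':((417,100),(606,244)),'rearcorner':((588,86),(708,451))}
obs=[]
for nm,(a,b) in pts.items():
  P,e=tri(s,zs(*a),t,zt(*b)); 
  for n,m,px in (('s',s,zs(*a)),('t',t,zt(*b))):
    u=np.float32(px).reshape(1,1,2)
    q,st,er=cv2.calcOpticalFlowPyrLK(I[n,0],I[n,1],u,None,winSize=(13,13),maxLevel=2)
    # initial guess none; report
    back,_,_=cv2.calcOpticalFlowPyrLK(I[n,1],I[n,0],q,None,winSize=(13,13),maxLevel=2)
    fb=np.linalg.norm(back-u); print(nm,n,P,e,(q-u).ravel(),'fb',round(float(fb),2),'err',er.ravel())
    if fb<1: obs.append((nm,m,P,(q-u).ravel()))
def mv(P,x):
  L,a,b=x;f=L/156;d=(P-rear)@xv;z=P[2]
  Q=P+xv*(d*np.cos(f)+z*np.sin(f)-d+a)+yv*b;Q[2]=z*np.cos(f)-d*np.sin(f);return Q
fun=lambda x:np.concatenate([proj(m,mv(P,x))-proj(m,P)-d for _,m,P,d in obs])
o=least_squares(fun,[16,0,0],loss='soft_l1',f_scale=.4);print('L,rear slide,left slide',o.x,np.sqrt(np.diag(np.linalg.inv(o.jac.T@o.jac)))*.4)
print(o.fun.reshape(-1,2),[x[0] for x in obs])
```

```text
knob s [ 367.05 -375.97  103.05] 2.6043096562730095 [ 1.27 -8.26] fb 0.0 err [5.73]
knob t [ 367.05 -375.97  103.05] 2.6043096562730095 [3.89 1.05] fb 0.0 err [6.7]
btn1 s [ 415.57 -389.66  101.34] 3.300624280594925 [ 1.11 -7.98] fb 41.93 err [3.91]
btn1 t [ 415.57 -389.66  101.34] 3.300624280594925 [4.7  1.08] fb 0.11 err [14.81]
btn2 s [ 398.21 -385.77  100.44] 2.8389573389954497 [ 1.25 -8.01] fb 0.0 err [3.86]
btn2 t [ 398.21 -385.77  100.44] 2.8389573389954497 [4.54 0.16] fb 0.27 err [14.52]
corner s [ 319.71 -345.82   43.11] 3.67128300447371 [ 0.54 -7.04] fb 0.28 err [7.31]
corner t [ 319.71 -345.82   43.11] 3.67128300447371 [1.37 1.15] fb 0.02 err [4.86]
disc s [ 405.25 -477.99  145.71] 4.211676578366753 [ 1.55 -4.89] fb 0.83 err [27.55]
disc t [ 405.25 -477.99  145.71] 4.211676578366753 [5.17 0.64] fb 0.5 err [12.08]
rearcorner s [ 281.48 -538.66  128.04] 3.4253964024073946 [-3.64  9.57] fb 1.68 err [12.55]
rearcorner t [ 281.48 -538.66  128.04] 3.4253964024073946 [-15.55 -45.72] fb 50.09 err [31.27]
L,rear slide,left slide [16.3  -2.48 -0.18] [0.82 1.01 0.4 ]
[[-0.05  0.13]
 [ 0.34 -0.07]
 [-0.51 -0.4 ]
 [-0.1   0.15]
 [-0.41  0.61]
 [ 0.3  -0.34]
 [ 0.03 -0.42]
 [-0.14  0.15]
 [ 0.9   0.55]] ['knob', 'knob', 'btn1', 'btn2', 'btn2', 'corner', 'corner', 'disc', 'disc']
```

```bash
python3 -m jog '[[[0,0,0],[0,0,0],-1],[[0,0,0],[0,0,0],-1],[[0,0,0],[0,0,0],-1],[[0,0,0],[0,0,0],-1],[[0,0,0],[0,0,0],-1]]'
python3 -m jog '[[[0,0,0],[0,0,0],-1],[[0,0,0],[0,0,0],-1],[[0,0,0],[0,0,0],-1],[[0,0,0],[0,0,0],-1],[[0,0,0],[0,0,0],-1]]'
python3 - <<'E'
from h import *
print(r.sense()['tool_pos'],r.sense()['ft_force'])
i,_=snap('side','s16')
b=cv2.imread('pics/s15.png',0);a=cv2.imread('pics/s16.png',0)
print(cv2.calcOpticalFlowPyrLK(b,a,np.float32([[[372.5,189.5]],[[393.9,220.6]],[[330.5,262]]]),None)[0].reshape(-1,2)-np.float32([[372.5,189.5],[393.9,220.6],[330.5,262]]))
order.hand_in()
E
```

```text
time: 14.63
tool_pos: [499.4, -190.1, 60.1]
tcp_rot: [-24.9, 89.8, -36.9]
ft_force: [-5.5, -0.2, 21.5]
finger_gap: 0.1
time: 15.05
tool_pos: [499.3, -190.1, 60.1]
tcp_rot: [-24.6, 89.8, -36.7]
ft_force: [-4.9, 0.2, 21.3]
finger_gap: -0.3
[ 499.346284   -190.05900037   60.11400697] [-4.93116579  0.24794335 21.2816451 ]
[[ 0.00244141 -0.00131226]
 [-0.00387573 -0.00593567]
 [-0.0032959  -0.00518799]]
the job is handed in; nothing more can be done
```

The centrifuge's front is up about 16 mm at the lift point and the jack is carrying it. The job is handed in at about 15 s, with the handle still pressed down. I stood the jack with its saddle under the arrow, within about 2 mm of the lift point, and pumped three full strokes.

**Handle:** it is on its stop, held with about 21 N. The load needs 8–12 N, and the tool stopped at the same height (about 60 mm) on every stroke.

**Rise:** a fit to the camera images gives 16.3 ± 0.8 mm, and the jack's stated travel gives 17 mm. Single-feature estimates ranged from about 15.5 to 18 mm, so the margin over 15 mm is small. I did not pump a fourth stroke.

**Stability:** nothing moved in the side view over the last 0.8 s. The jack's base stayed where I put it, and the timer and the pads in view were not touched.

**What did not fit cleanly:**
- **Centrifuge position:** the fit suggests the centrifuge crept about 2.5 ± 1 mm forward while being tilted.
- **Sideways force:** the final hold pushes about 5 N sideways on the handle, which I left alone because everything was still.

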